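Close down the soldering bench

ROBOT

A 6-joint arm with a two-finger parallel gripper is mounted at the origin on the work surface. World frame = base frame: x ahead of the robot, y to its left, z up, the work surface at z = 0. Lengths are in mm, angles in rad, forces in N, time in s.
With the tool pointing down it reaches from about 275 to 750 mm from the base axis. Payload 10.2 kg.
Tool frame: the origin (TCP) lies midway between the tips of the shut fingers; the grasp point (between the pads) lies 19 mm behind it (ctrl.pinch_z is the distance from the TCP to the grasp point, in mm); x points along the fingers, z is the direction in which the jaws open and shut, and the axes are right-handed (so a half turn about x gives the same grasp; the last joint's range is limited). The gripper opens to 85 mm and grips with 20 to 120 N. Pads are 22 mm wide; open, the fingers measure 114 mm over their backs; the gripper's body (76 mm by 85 mm) begins 54 mm behind the grasp point. The pads swing forward as they close: fully open they stand 13 mm farther back than shut.
Start: joints at [1.021, 0.313, 1.498, -0, 1.331, -0.223], TCP at [168.545, 497.216, 208.094] pointing down, gripper open.
Joint ranges: [-2.94, 2.94], [-0.97, 2.17], [0.19, 2.56], [-1.23, 4.37], [0.02, 3.11], [-2.88, 2.88]. Speed limits (rad/s): [2.39, 2.39, 3.01, 3.14, 3.14, 3.14].

INTERFACE

Orientations are given as a unit quaternion [w, x, y, z].
In Python, from rig import ctrl, capture, workorder, nets gives the robot as it stands. The module is installed in compiled form; this text tells all that it offers.
- The arm moves only by the tool send_rows, never from a script. Its argument "rows" is text: rows parted by semicolons, each of 5 numbers parted by spaces: the opening, from 0 (shut) to 1 (fully open), then the shift along the tool's x, y, z in cm, then the turn about the tool's x in units of 5 degrees (1.0 is 5 degrees). In form: grip x y z yaw; .... A call has 1 to 12 rows; each row is the pose to reach, as a shift and turn from the pose commanded when the call began, along the tool's axes at that moment; what a row does not reach only later rows make up. A row lasts 1/10 s, in which the tool goes at most 50 mm and 8.59 degrees, less where a joint would pass 70% of its speed; a pose out of reach is approached as far as the arm can. A call with a gripper value outside its range is refused whole. The fingers move at their own pace and stop on an object; "grip_force" is the grip in N (left out, the last holds). Time passes only in rows, so rows that repeat a pose let the fingers close. It gives the time, the measured TCP pose, the force and the opening at its end, in the units of the state.
- ctrl.sense(): the state, without advancing time (a new reading comes with each control period).
- capture(name): name is "scene" or "top" or "wrist"; returns a dict with "pixels" (384x512x3 uint8, red, green, blue), "intrinsics" (3x3 intrinsics, pixels), "dist" ([k1, k2, p1, p2, k3] as OpenCV has them; the pictures are not rectified), "view" (4x4, takes a point from world to camera coordinates); the wrist camera has in their place "mount" (4x4, takes a point from camera to tool coordinates, whose origin is the TCP and whose axes are the tool frame's). Camera axes: x right, y down, z forward; pixel columns grow to the right and rows downward; lengths in mm; the calibration is good to about 2 mm. A picture is of the moment at which its call begins: read the wrist's pose just before it. There is no depth.
- workorder.finish_job(): hands the job in, once; it reports no verdict.
Trained networks look in a picture, given as the dict that the camera call returned (one of the last four; its "shot" number tells which), for a name from the list of things; names that differ only in an ending like _2 or _b are one class to them, and where a whole thing is asked for, a point or a joint stands for the part that bears it (a point fixed in the world has none). Each returns a list of dicts, best first, with "confidence" (0 to 1); they miss things now and then, are a little off and sometimes report something else, mostly with a low value. They report only what shows in the picture. A call takes as long as a camera call. They do not tell look-alikes from the thing itself.
- nets.boxes_of(picture, target): "location" ([x, y, z] in mm, in world coordinates, good to about 4 mm: the middle of the surface that is visible of it).
- nets.spot_point(picture, target): "location" ([x, y, z] in mm, in world coordinates, good to about 4 mm: a listed point, or the origin of a listed thing).
The state is a dict: "time_s": time; "joints": joint angles; "dq": joint speeds; "tau": joint torques, N m; "eef_pos": TCP position; "ee_rot": TCP orientation; "force": force on the tool from outside, world axes, zero at the start; "wrist_torque": the same for the moment, N m; "grip_width": opening from 0.0 (shut) to 1.0 (fully open).
Only numpy, scipy, OpenCV 4.12 (cv2) and the standard library are available. Lean on these libraries where they do the work, as an engineer would, in place of code of your own. Each camera call takes 0.05 s, during which the arm holds its last target.

TASK

Close down the soldering bench: first flip the red-knobbed gas lever over to shut; then press every soldering pick down past the sprung jaw of a clip of its own in the rack until it is fully home, needle either way; and only when all the picks are stowed, switch the extractor off at its rocker. Leave the flux jar, charcoal block and plier tray where they are.

Things in the scene. Friction and masses are not known exactly. Their poses are not given: they have to be found in the camera images.
- gas (a joint): toggle lever of the gas valve: 0 = open (as found, knob leaning to the valve's -x side), 0.9 rad = shut (knob leaning to its +x side). Over-centre: it springs to whichever end is nearer, mid-point 0.45; about 6 N sideways at the knob starts it, then it snaps over by itself.
- gas_knob (a point): centre of the red ball, 24 mm in diameter, at the end of the gas lever, 70 mm from the lever's pivot; 99 mm above the bench at both ends of the swing and 106 mm at mid-swing
- valve: brass gas valve block 70 x 50 x 30 mm, with pipe stubs to 55 mm either side along its y, fixed to the bench; origin at the centre of its underside. The lever's pivot is 36 mm above the origin and turns about the valve's y; push the knob along the valve's +x (from the green mark to the red mark) to shut it. The knob is at x = -30 mm when open and +30 mm when shut.
- extractor (a joint): rocker switch of the extractor: 0 = on (as found, the half with the green mark down, the half with the red mark raised), 0.36 rad = off (red-marked half pressed down level). Over-centre: it springs to whichever end is nearer, mid-point 0.18; 5 to 6 N straight down on the middle of the red-marked half starts it.
- off_pad (a point): the top face of the red-marked half of the white rocker, 22 mm from the pivot: the point to press down; when on it stands about 59 mm above the bench, when off about 52 mm. Each half is 36 mm long and 34 mm wide.
- switch_pivot (a point): pivot of the rocker, 42 mm above the bench; x axis points to the red-marked (off) half
- switchbox: grey extractor switch box 100 x 70 x 40 mm with the white rocker on top, fixed to the bench; origin at the centre of its underside, x axis along the rocker towards its red-marked (off) half
- rack: pick rack fixed to the bench: plywood base 100 x 300 x 12 mm with four fork clips side by side, 72 mm apart along its y; origin at the centre of the base's underside. Each clip: two aluminium forks 10 mm thick, centred 28 mm either side of the middle along x, so 46 mm is free between them for the fingers (free from 21 mm above the bench up). Tops about 75 mm above the bench.
- clip0 (a point): seat of clip 0 of the rack (0 at the rack's -y end): the middle of a fully seated handle, 46 mm above the bench; axes as the rack's: x along the seated handle, z up. On its -y side a red sprung jaw hinged near the base, with slanted tops; on its +y side fixed uprights, flared at the top. Mouth 11 mm: push the handle straight down with about 13 N, the jaw yields outward and springs back over it.
- clip1 (a point): seat of clip 1 of the rack (0 at the rack's -y end): the middle of a fully seated handle, 46 mm above the bench; axes as the rack's: x along the seated handle, z up. On its -y side a red sprung jaw hinged near the base, with slanted tops; on its +y side fixed uprights, flared at the top. Mouth 11 mm: push the handle straight down with about 13 N, the jaw yields outward and springs back over it.
- clip2 (a point): seat of clip 2 of the rack (0 at the rack's -y end): the middle of a fully seated handle, 46 mm above the bench; axes as the rack's: x along the seated handle, z up. On its -y side a red sprung jaw hinged near the base, with slanted tops; on its +y side fixed uprights, flared at the top. Mouth 11 mm: push the handle straight down with about 13 N, the jaw yields outward and springs back over it.
- clip3 (a point): seat of clip 3 of the rack (0 at the rack's -y end): the middle of a fully seated handle, 46 mm above the bench; axes as the rack's: x along the seated handle, z up. On its -y side a red sprung jaw hinged near the base, with slanted tops; on its +y side fixed uprights, flared at the top. Mouth 11 mm: push the handle straight down with about 13 N, the jaw yields outward and springs back over it.
- pick0: soldering pick on the bench (may be absent), 60 g: round blue handle 14 mm thick, 84 mm long, with a black square collar 24 x 24 x 6 mm at each end (76 mm between them; they go outside the forks, 5 mm play each way) and a steel needle 45 mm long, 4 mm thick, at the +x end. Origin on the axis at mid-handle, x along it to the needle; lies with its axis 12 mm above the bench
- pick1: soldering pick on the bench (may be absent), 60 g: round blue handle 14 mm thick, 84 mm long, with a black square collar 24 x 24 x 6 mm at each end (76 mm between them; they go outside the forks, 5 mm play each way) and a steel needle 45 mm long, 4 mm thick, at the +x end. Origin on the axis at mid-handle, x along it to the needle; lies with its axis 12 mm above the bench
- pick2: soldering pick on the bench (may be absent), 60 g: round blue handle 14 mm thick, 84 mm long, with a black square collar 24 x 24 x 6 mm at each end (76 mm between them; they go outside the forks, 5 mm play each way) and a steel needle 45 mm long, 4 mm thick, at the +x end. Origin on the axis at mid-handle, x along it to the needle; lies with its axis 12 mm above the bench
- pick3: soldering pick on the bench (may be absent), 60 g: round blue handle 14 mm thick, 84 mm long, with a black square collar 24 x 24 x 6 mm at each end (76 mm between them; they go outside the forks, 5 mm play each way) and a steel needle 45 mm long, 4 mm thick, at the +x end. Origin on the axis at mid-handle, x along it to the needle; lies with its axis 12 mm above the bench
- flux_jar: bystander: jar 56 mm in diameter, 65 mm tall; origin at the centre of its underside
- charcoal: bystander: black charcoal block 100 x 60 x 30 mm; origin at the centre of its underside
- tray: bystander: metal tray of pliers 150 x 120 x 55 mm; origin at the centre of its underside
Things that resemble listed ones, but are neither listed nor needed, are in the scene too. What is shaped like the pick3 but orange or pink is not meant. What is shaped like the pick1 but turquoise is not meant.

How it is judged:
By the outcome, as a careful person would: the job done as asked, in the order asked, and still so for the second after the job is handed in, with the robot touching nothing.
Of pick0, pick1, pick2, pick3 only 3 to 4 are there at a start; the rules pass over those that are not, and their reading is None.
At some moment in a run one of pick0, pick1, pick2, pick3 may be knocked a few centimetres aside while the robot is not near it.
It also fails if it takes over 208 s, if anything falls off the work surface, if the arm or the gripper's body presses on something with over 40 N, if the wrist force passes 120 N, or if a joint passes its speed limit or range.

## Working session

There is one attempt and no reset: what is moved stays moved. The work goes in short steps, Python scripts to look and compute and a tool call to move; the robot and the scene stay as the last step left them, time stands still between calls to the robot, and variables do not carry over. Pictures are saved under pics/ and viewed, and the job is handed in when it is done.

Besides the shell and the picture viewer there is one more tool, called after ">>>" by a JSON object that holds its "name" and its "arguments". send_rows: Moves the arm, as the interface text tells. Its arguments: {"type":"object","properties":{"rows":{"type":"string"},"grip_force":{"type":"number"}},"required":["rows"]}

```bash
ls; mkdir -p pics; python3 - <<'E'
from rig import ctrl, capture, workorder, nets
import cv2
s=ctrl.sense(); print({k:s[k] for k in s}); print(ctrl.pinch_z)
for n in ['scene','top','wrist']:
    p=capture(n); cv2.imwrite(f'pics/{n}0.png',p['pixels'][:,:,::-1]); print(n,p['intrinsics'],p['dist'],p.get('view',p.get('mount')))
    if n!='wrist':
        for t in ['pick0','gas_knob','valve','off_pad','switchbox','rack','clip0','clip1','clip2','clip3','flux_jar','charcoal','tray']:
            print(t,[( [round(float(v)) for v in d['location']],round(float(d['confidence']),2)) for d in nets.spot_point(p,t)])
E
```

```text
pics
{'time_s': 0.0, 'joints': array([ 1.02057581e+00,  3.13482340e-01,  1.49841899e+00, -2.51486088e-05,
        1.33099281e+00, -2.23393487e-01]), 'dq': array([-0.00091583, -0.0015063 , -0.00031931, -0.00048913, -0.00107781,
       -0.00065856]), 'tau': array([-1.28571988e-03, -4.12269044e+01, -2.59750521e+01, -2.33872424e-04,
        4.07196087e-03,  3.15050706e-06]), 'eef_pos': array([168.4114412 , 496.96115164, 207.52535538]), 'ee_rot': array([ 0.57426036, -0.41218344,  0.57510181,  0.41181034]), 'force': array([0.37767789, 0.22029558, 0.24688054]), 'wrist_torque': array([ 0.05467845, -0.02616381,  0.0334081 ]), 'grip_width': 0.996752035661378}
18.700000000000003
scene [[359.34559967   0.         247.19953423]
 [  0.         359.34559967 190.02311349]
 [  0.           0.           1.        ]] [0.01337045 0.         0.         0.         0.        ] [[-6.22408686e-01  7.82691911e-01 -8.94725411e-04  3.47513700e+02]
 [ 5.02549119e-01  3.98757918e-01 -7.67096151e-01 -1.69499828e+02]
 [-6.00043174e-01 -4.77896951e-01 -6.41531522e-01  1.44141153e+03]
 [ 0.00000000e+00  0.00000000e+0
[... 2374 characters left out ...]
, 0.9), ([555, 282, 46], 0.88), ([511, -545, -3], 0.7), ([577, 137, 45], 0.65)]
flux_jar [([404, 424, 3], 0.94)]
charcoal [([426, -222, 13], 0.67), ([784, 72, 0], 0.56)]
tray [([511, -543, 1], 0.92), ([581, 136, 44], 0.5), ([452, -25, 15], 0.28)]
wrist [[312.30181918   0.         258.94621076]
 [  0.         312.30181918 192.14987841]
 [  0.           0.           1.        ]] [-0.031717  0.        0.        0.        0.      ] [[ 2.67352880e-05 -3.08431460e-01  9.51246568e-01 -1.64630939e+02]
 [-4.19235342e-04 -9.51246488e-01 -3.08431423e-01  7.80537445e+01]
 [ 9.99999912e-01 -3.90550178e-04 -1.54737218e-04  5.59746273e-01]
 [ 0.00000000e+00  0.00000000e+00  0.00000000e+00  1.00000000e+00]]
```

View pics/scene0.png

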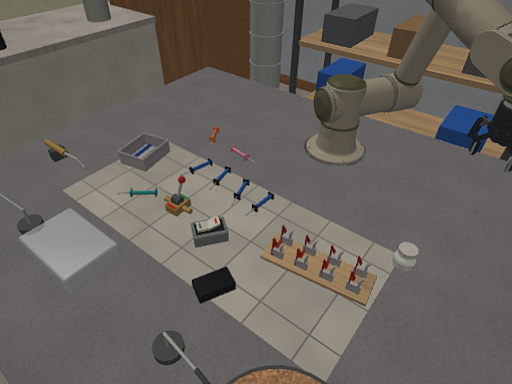

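View pics/top0.png

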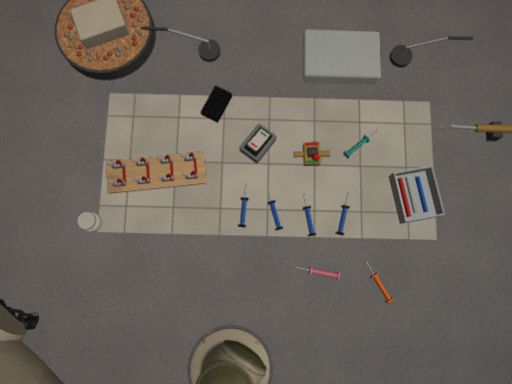

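View pics/wrist0.png

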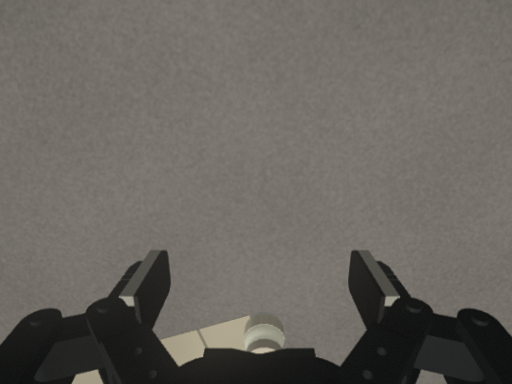

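Blue picks in the top view are at (243,211), (276,214), (309,220) and (343,219). Look-alikes are turquoise (357,146), pink (322,272) and orange (381,287), plus blue pliers in the tray at (420,195). A close crop and fitted poses come next.

```bash
cat > h.py <<'E'
import numpy as np, cv2
from rig import ctrl, capture, nets
from scipy.spatial.transform import Rotation as R
def save(img,name,crop=None,sc=1):
    if crop: x0,y0,x1,y1=crop; img=img[y0:y1,x0:x1]
    cv2.imwrite(f'pics/{name}.png',cv2.resize(img[:,:,::-1],None,fx=sc,fy=sc,interpolation=cv2.INTER_CUBIC))
def T_wc(p,s=None):
    "camera->world"
    if 'view' in p: return np.linalg.inv(p['view'])
    q=s['ee_rot']; T=np.eye(4); T[:3,:3]=R.from_quat([q[1],q[2],q[3],q[0]]).as_matrix(); T[:3,3]=s['eef_pos']
    return T@p['mount']
def unproj(p,uv,z,s=None):
    uv=np.asarray(uv,float).reshape(-1,1,2)
    n=cv2.undistortPoints(uv,p['intrinsics'],np.array(p['dist']))[:,0]
    T=T_wc(p,s); d=np.c_[n,np.ones(len(n))]@T[:3,:3].T; o=T[:3,3]
    return o+d*((z-o[2])/d[:,2])[:,None]
def proj(p,X,s=None):
    V=np.linalg.inv(T_wc(p,s)); 
    return cv2.projectPoints(np.asarray(X,float).reshape(-1,3),cv2.Rodrigues(V[:3,:3])[0],V[:3,3],p['intrinsics'],np.array(p['dist']))[0][:,0]
def blue(img):
    h=cv2.cvtColor(img,cv2.COLOR_RGB2HSV); return cv2.inRange(h,(108,120,40),(128,255,255))
def picks(p,s=None,z=12,minarea=25):
    m=blue(p['pixels']); n,l,st,c=cv2.connectedComponentsWithStats(m)
    out=[]
    for i in range(1,n):
        if st[i,4]<minarea: continue
        ys,xs=np.nonzero(l==i); X=unproj(p,np.c_[xs,ys],z,s)[:,:2]
        mu=X.mean(0); w,v=np.linalg.eigh(np.cov((X-mu).T)); a=v[:,1]
        t=(X-mu)@a; mid=mu+a*(t.max()+t.min())/2
        out.append((mid,np.degrees(np.arctan2(a[1],a[0]))%180,t.max()-t.min(),np.sqrt(w[0]*12),st[i,4],(c[i]).round()))
    return out
def tool(s=None):
    s=s or ctrl.sense(); q=s['ee_rot']; return R.from_quat([q[1],q[2],q[3],q[0]]).as_matrix(), s['eef_pos']
def plan(pos,zdir_deg=None):
    "shift in cm along tool axes to bring TCP to pos, and yaw units so that jaw axis z lies along zdir (mod 180)"
    M,o=tool(); d=M.T@(np.asarray(pos,float)-o)/10
    y=None
    if zdir_deg is not None:
        # measure by trying
        cur=np.degrees(np.arctan2(M[1,2],M[0,2])); 
        dd=(zdir_deg-cur+90)%180-90
        # tool x down: + turn about x = negative world yaw
        y=[-dd/5, -(dd-180*np.sign(dd))/5]
    print('TCP',o.round(1),'shift cm',d.round(2),'yaw',None if y is None else np.round(y,2),'j6',ctrl.sense()['joints'][5].round(2), 'jawdeg',np.degrees(np.arctan2(M[1,2],M[0,2])).round(1),'tilt',M[:,0].round(3))
E
python3 - <<'E'
from h import *
s=ctrl.sense()
p=capture('top'); save(p['pixels'],'topcrop',(220,100,400,250),4)
save(p['pixels'],'toprack',(95,140,215,220),6)
for k in picks(p): print([np.round(v,1) for v in k])
q=capture('scene'); save(q['pixels'],'scenecrop',(120,140,300,250),4)
for k in picks(q): print([np.round(v,1) for v in k])
M,o=tool(); print(M.round(3))
E
```

```text
[array([ 516.9, -565.3]), np.float64(11.5), np.float64(107.1), np.float64(11.3), np.int32(128), array([421., 194.])]
[array([449.4, -24.5]), np.float64(176.4), np.float64(79.2), np.float64(10.8), np.int32(93), array([243., 212.])]
[array([ 443.7, -119.9]), np.float64(16.9), np.float64(78.9), np.float64(10.5), np.int32(93), array([275., 214.])]
[array([ 433.5, -322.8]), np.float64(167.9), np.float64(78.8), np.float64(11.0), np.int32(95), array([342., 220.])]
[array([ 427.9, -222.6]), np.float64(11.8), np.float64(77.4), np.float64(10.4), np.int32(91), array([309., 221.])]
[array([-656.8, -351.2]), np.float64(175.5), np.float64(501.5), np.float64(182.5), np.int32(712), array([340.,  70.])]
[array([-485.7,  346.1]), np.float64(1.2), np.float64(364.0), np.float64(134.2), np.int32(1215), array([460., 125.])]
[array([-495.2,  433.1]), np.float64(179.0), np.float64(116.6), np.float64(28.0), np.int32(82), array([483., 130.])]
[array([-366.5,  454.5]), np.float64(0.2), np.float64(125.1), np.float64(12.6), np.int32(48), array([482., 144.])]
[array([ 495. , -573.7]), np.float64(12.3), np.float64(89.7), np.float64(16.3), np.int32(53), array([142., 150.])]
[array([ 426.9, -320.9]), np.float64(169.5), np.float64(81.4), np.float64(17.9), np.int32(58), array([201., 165.])]
[array([ 417.4, -224.2]), np.float64(12.1), np.float64(74.6), np.float64(14.1), np.int32(48), array([223., 174.])]
[array([ 431.4, -122.7]), np.float64(18.1), np.float64(77.8), np.float64(12.8), np.int32(49), array([242., 187.])]
[array([440.4, -24. ]), np.float64(177.4), np.float64(74.9), np.float64(14.6), np.int32(66), array([264., 200.])]
[[ 0.    -0.947  0.321]
 [ 0.     0.321  0.947]
 [-1.    -0.     0.   ]]
```

View pics/topcrop.png

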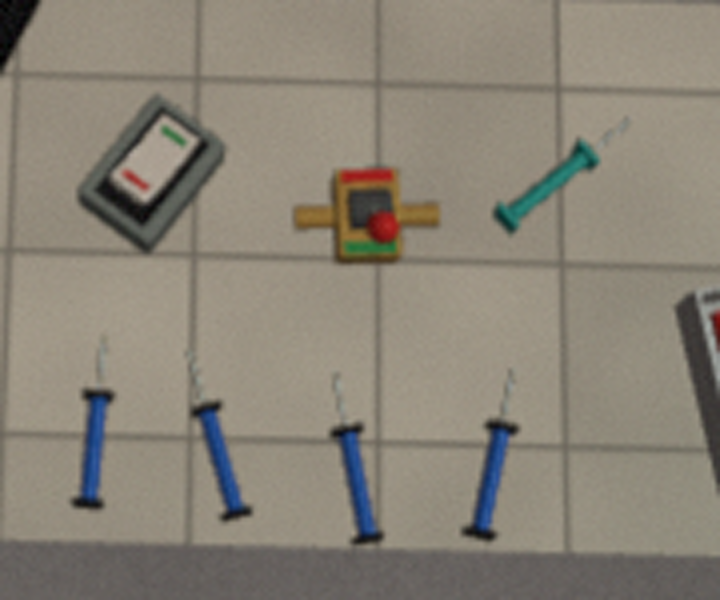

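View pics/toprack.png

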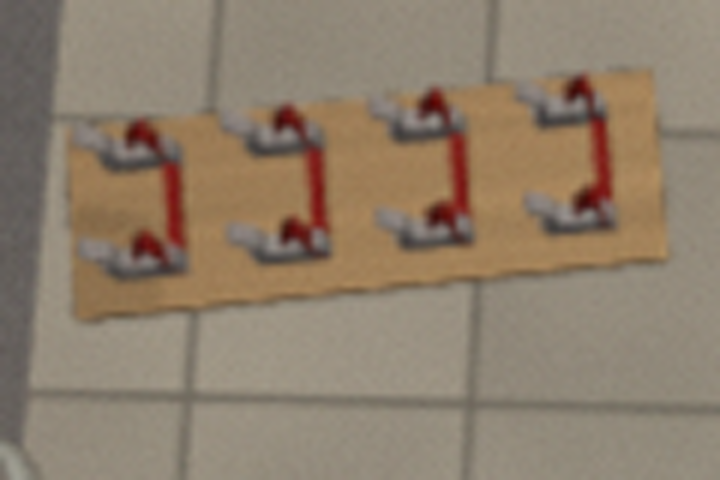

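View pics/scenecrop.png

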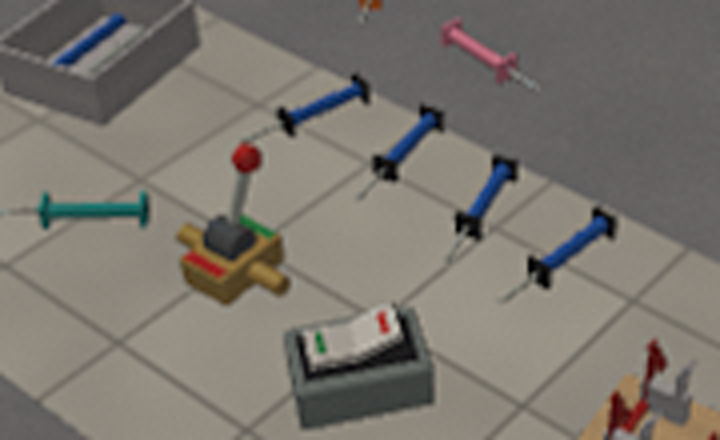

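All four picks are present. Their blue handles and black collars match the description. First the gas lever: move in front of it with the fingers shut.

```bash
python3 -c "
from h import *
plan([550,-229,208],90);plan([550,-229,88],90)"
```

```text
TCP [168.5 497.2 208.1] shift cm [ 1.000e-02 -5.944e+01 -5.653e+01] yaw [-3.74 32.26] j6 -0.22 jawdeg 71.3 tilt [ 0.  0. -1.]
TCP [168.5 497.2 208.1] shift cm [ 12.01 -59.44 -56.53] yaw [-3.74 32.26] j6 -0.22 jawdeg 71.3 tilt [ 0.  0. -1.]
```

>>> {"name": "send_rows", "arguments": {"rows": "0 0 -30 -28 -2;0 0 -59.4 -56.5 -3.7;0 0 -59.4 -56.5 -3.7;0 0 -59.4 -56.5 -3.7;0 0 -59.4 -56.5 -3.7;0 0 -59.4 -56.5 -3.7;0 0 -59.4 -56.5 -3.7;0 0 -59.4 -56.5 -3.7;0 0 -59.4 -56.5 -3.7;0 0 -59.4 -56.5 -3.7;0 0 -59.4 -56.5 -3.7;0 0 -59.4 -56.5 -3.7"}}

```text
time_s: 2.75
eef_pos: [443.9, -27.5, 208.4]
ee_rot: [0.501, -0.499, 0.501, 0.499]
force: [0.4, 0.4, 0.5]
grip_width: -0.001
```

```bash
python3 -c "
from h import *
plan([550,-229,208],90);plan([550,-229,88],90)"
```

```text
TCP [443.9 -27.5 208.4] shift cm [  0.04 -10.7  -20.1 ] yaw [-0.05 35.95] j6 -1.89 jawdeg 89.7 tilt [ 0.001 -0.    -1.   ]
TCP [443.9 -27.5 208.4] shift cm [ 12.04 -10.69 -20.1 ] yaw [-0.05 35.95] j6 -1.89 jawdeg 89.7 tilt [ 0.001 -0.    -1.   ]
```

>>> {"name": "send_rows", "arguments": {"rows": "0 0 -10.7 -20.1 0;0 0 -10.7 -20.1 0;0 0 -10.7 -20.1 0;0 0 -10.7 -20.1 0;0 0 -10.7 -20.1 0;0 0 -10.7 -20.1 0;0 12 -10.7 -20.1 0;0 12 -10.7 -20.1 0;0 12 -10.7 -20.1 0;0 12 -10.7 -20.1 0;0 12 -10.7 -20.1 0"}}

```text
time_s: 3.85
eef_pos: [550.0, -226.6, 89.4]
ee_rot: [0.501, -0.5, 0.501, 0.499]
force: [0.4, 0.8, 0.6]
grip_width: -0.002
```

```bash
python3 -c "
from h import *
p=capture('scene');save(p['pixels'],'s1',(120,120,300,270),4)
plan([625,-229,88],90)"
```

```text
TCP [ 550.4 -226.9   90.2] shift cm [ 0.24 -7.46 -0.18] yaw [-0.04 35.96] j6 -2.15 jawdeg 89.8 tilt [ 0.003 -0.002 -1.   ]
```

View pics/s1.png

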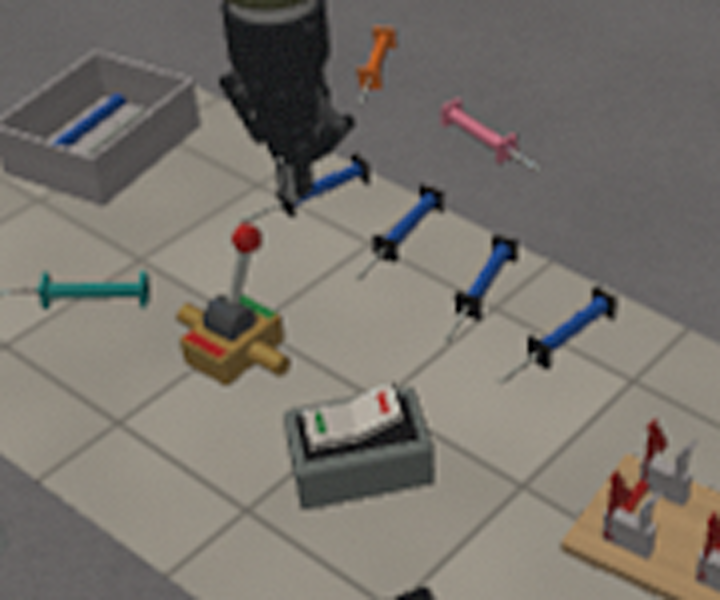

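The fingertips at crop (290,195) stand behind the red ball at (246,238), on the robot's side. Next I push along +x.

>>> {"name": "send_rows", "arguments": {"rows": "0 0 -1 -0.2 0;0 0 -2 -0.2 0;0 0 -3 -0.2 0;0 0 -4 -0.2 0;0 0 -5 -0.2 0;0 0 -6 -0.2 0;0 0 -7 -0.2 0;0 0 -8 -0.2 0;0 0 -8 -0.2 0;0 0 -6 -0.2 0;0 0 -2 -0.2 0;0 -12 -1 -0.2 0"}}

```text
time_s: 5.1
eef_pos: [554.9, -223.7, 128.7]
ee_rot: [0.499, -0.49, 0.503, 0.508]
force: [2.1, 0.0, -0.7]
grip_width: -0.003
```

```bash
python3 -c "
from h import *
p=capture('scene');save(p['pixels'],'s2',(120,120,300,270),4)
print(nets.spot_point(p,'gas_knob')[:1])
for k in picks(p):
  if k[0][0]>300: print([np.round(v,1) for v in k])
p=capture('top');save(p['pixels'],'t2',(220,100,400,250),4)
print(nets.spot_point(p,'gas_knob')[:1])
for k in picks(p): print([np.round(v,1) for v in k])
plan([449,-24,150],87)"
```

```text
[{'location': [602.9, -229.7, 97.2], 'confidence': 0.51}]
[array([ 495.1, -573.7]), np.float64(12.1), np.float64(89.8), np.float64(16.3), np.int32(54), array([142., 150.])]
[array([ 426.9, -320.9]), np.float64(169.6), np.float64(81.4), np.float64(18.0), np.int32(57), array([201., 165.])]
[array([ 417.4, -224.2]), np.float64(12.1), np.float64(74.6), np.float64(14.1), np.int32(48), array([223., 174.])]
[array([ 431.4, -122.7]), np.float64(17.8), np.float64(77.8), np.float64(13.0), np.int32(49), array([242., 187.])]
[array([440. , -24.1]), np.float64(177.0), np.float64(78.6), np.float64(14.3), np.int32(67), array([264., 200.])]
[]
[array([ 517.2, -565.2]), np.float64(11.7), np.float64(107.7), np.float64(11.4), np.int32(126), array([421., 194.])]
[array([459.8, -24.6]), np.float64(173.7), np.float64(59.0), np.float64(10.8), np.int32(65), array([243., 208.])]
[array([ 433.5, -322.8]), np.float64(168.0), np.float64(78.8), np.float64(10.9), np.int32(96), array([342., 219.])]
[array([ 408.1, -226.9]), np.float64(10.0), np.float64(36.7), np.float64(10.6), np.int32(43), array([311., 228.])]
TCP [ 566.  -229.4  140.8] shift cm [-1.03 11.78 20.49] yaw [  0.55 -35.45] j6 -2.14 jawdeg 89.8 tilt [ 0.004 -0.003 -1.   ]
```

View pics/s2.png

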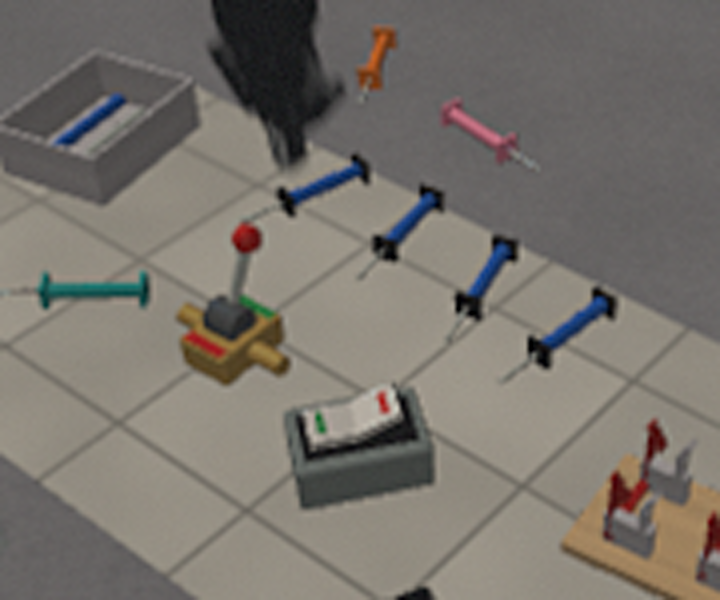

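View pics/t2.png

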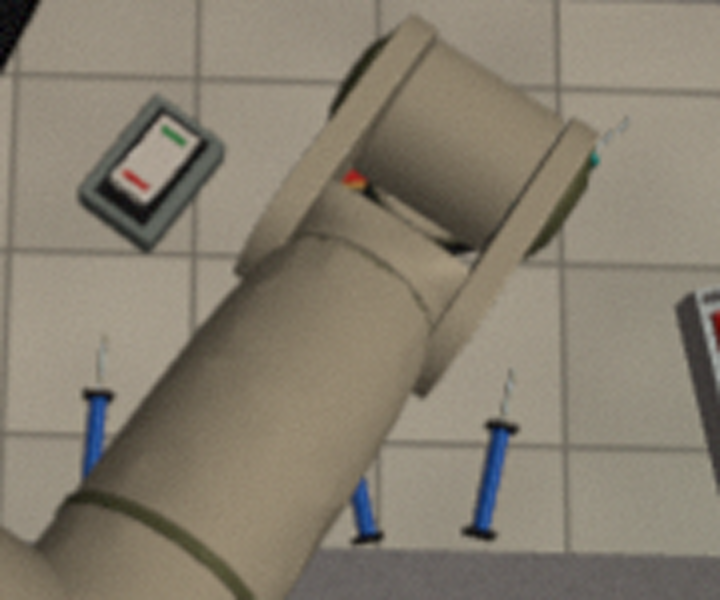

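The lever is still leaning to the green side; the push was probably too brief given the arm's lag. I repeat it with holds and a lower tip.

```bash
python3 -c "
from h import *
plan([560,-229,84],90)"
```

```text
TCP [ 566.  -229.4  140.8] shift cm [5.67 0.63 0.06] yaw [-0.05 35.95] j6 -2.14 jawdeg 89.8 tilt [ 0.004 -0.003 -1.   ]
```

>>> {"name": "send_rows", "arguments": {"rows": "0 0 0 0 0;0 0 0 0 0;0 0 0 0 0"}}

```text
time_s: 5.6
eef_pos: [565.4, -228.7, 137.4]
ee_rot: [0.501, -0.499, 0.501, 0.499]
force: [-0.2, 0.3, -0.3]
grip_width: 0.001
```

```bash
python3 -c "
from h import *
plan([560,-229,84],90)"
```

```text
TCP [ 565.4 -228.7  137.4] shift cm [ 5.34  0.54 -0.04] yaw [-0.04 35.96] j6 -2.14 jawdeg 89.8 tilt [-0.001  0.    -1.   ]
```

>>> {"name": "send_rows", "arguments": {"rows": "0 4.9 0.6 0 0;0 4.9 0.6 0 0;0 4.9 0.6 0 0;0 4.9 -1 0 0;0 4.9 -2.5 0 0;0 4.9 -3.5 0 0;0 4.9 -4.5 0 0;0 4.9 -4.5 0 0;0 4.9 -4.5 0 0"}}

```text
time_s: 6.5
eef_pos: [610.8, -229.2, 90.3]
ee_rot: [0.501, -0.5, 0.501, 0.498]
force: [0.3, -0.7, -0.1]
grip_width: 0.004
```

```bash
python3 -c "
from h import *
p=capture('scene');save(p['pixels'],'s3',(120,120,300,270),4)
plan([650,-229,84],90)"
```

```text
TCP [ 610.5 -229.1   90. ] shift cm [ 0.61 -3.95  0.03] yaw [-0.04 35.96] j6 -2.11 jawdeg 89.8 tilt [ 0.001 -0.001 -1.   ]
```

View pics/s3.png

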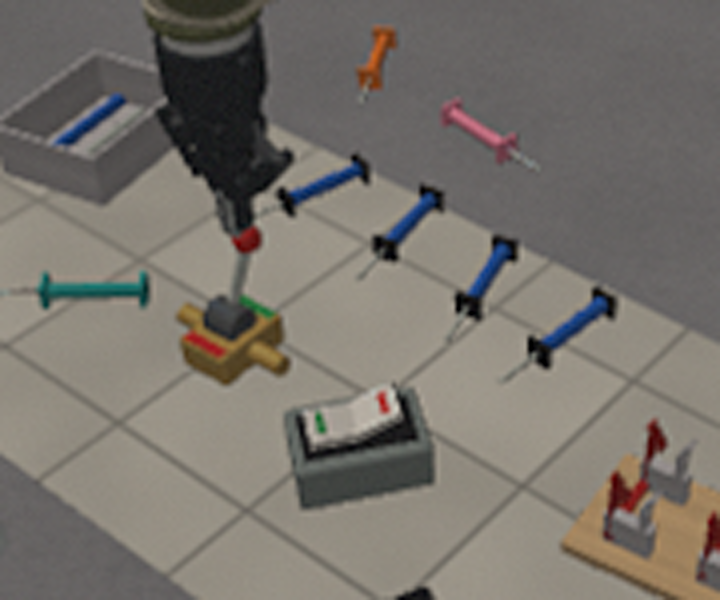

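```bash
python3 -c "
from h import *
s=ctrl.sense();p=capture('scene')
print(unproj(p,[[181.5,179.5]],99), proj(p,[s['eef_pos'],[602,-229,99]]))
s=ctrl.sense();w=capture('wrist');save(w['pixels'],'w3',None,1.5)
print(proj(w,[s['eef_pos']],s))
save(p['pixels'],'s3b',(155,140,215,200),10)
"
```

```text
[[ 602.97730616 -226.95392338   99.        ]] [[179.61099437 182.63977234]
 [181.27393275 179.09730482]]
[[258.63507959 232.50446074]]
```

View pics/w3.png

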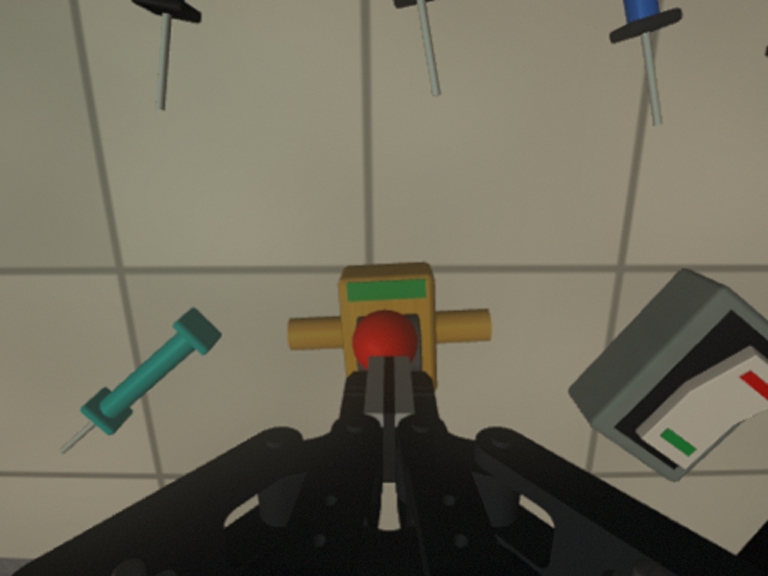

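View pics/s3b.png

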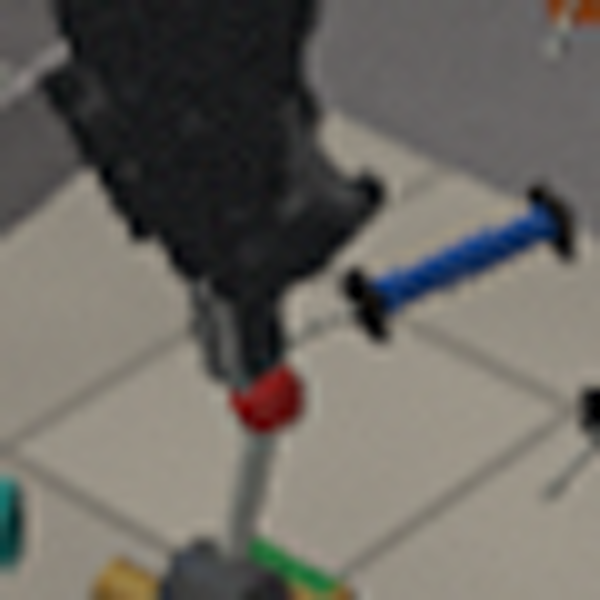

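```bash
python3 -c "
from h import *
s=ctrl.sense();w=capture('wrist');print(s['eef_pos'],s['force'],s['wrist_torque'])
T=T_wc(w,s);print('cam',T[:3,3])
for x in (590,600,610,620): print(x,proj(w,[[x,-229,99]],s))
h=cv2.cvtColor(w['pixels'],cv2.COLOR_RGB2HSV);m=cv2.inRange(h,(0,170,60),(6,255,255))|cv2.inRange(h,(174,170,60),(180,255,255))
m[:,400:]=0
n,l,st,c=cv2.connectedComponentsWithStats(m);print(st[1:],c[1:])
save(w['pixels'],'w3b',(200,160,320,280),6)
"
```

```text
[ 610.21745701 -229.11524819   89.63514136] [ 0.478385   -0.23944077 -0.19195756] [0.05450456 0.06123881 0.00092649]
cam [ 532.2208231  -228.4987278   254.23072394]
590 [[258.64220823 205.38991585]]
600 [[258.73178529 222.75893254]]
610 [[258.81812116 239.48604401]]
620 [[258.90134382 255.5974668 ]]
[[ 235  208   43   38 1103]] [[255.45965549 224.58476881]]
```

View pics/w3b.png

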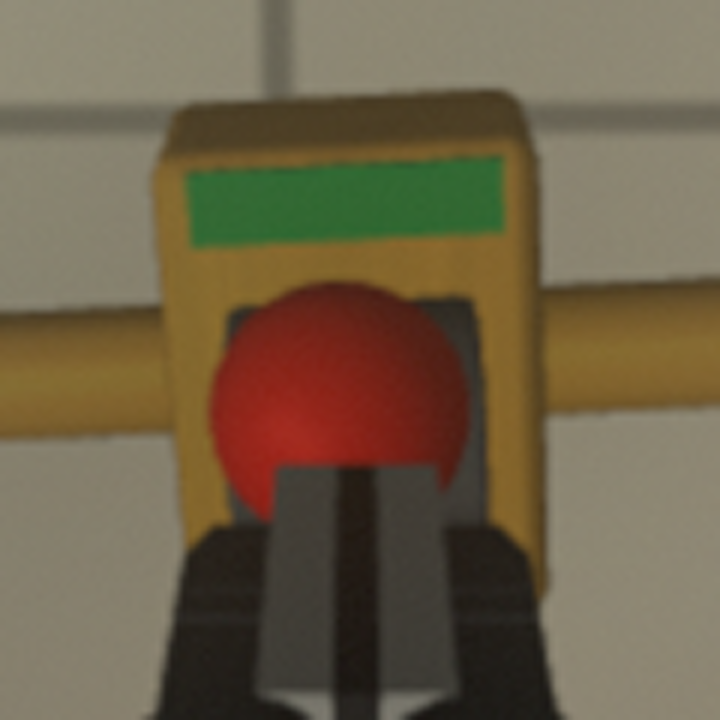

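```bash
python3 -c "
from h import *
s=ctrl.sense();w=capture('wrist');M,o=tool(s)
for y in (11,0,-11):
  for x in (0,-10,-20,-30): print(y,x,proj(w,[o+M@np.array([x,y,0])],s).round(1), proj(w,[o+M@np.array([x,y,11])],s).round(1))
"
```

```text
11 0 [[258.6 214.9]] [[278.  214.8]]
11 -10 [[258.6 221.9]] [[279.1 221.9]]
11 -20 [[258.6 229.7]] [[280.3 229.7]]
11 -30 [[258.6 238.6]] [[281.6 238.6]]
0 0 [[258.6 232.5]] [[277.6 232.5]]
0 -10 [[258.6 240.4]] [[278.7 240.3]]
0 -20 [[258.6 249.1]] [[279.8 249.1]]
0 -30 [[258.6 259. ]] [[281.1 259. ]]
-11 0 [[258.6 249.5]] [[277.3 249.5]]
-11 -10 [[258.6 258.1]] [[278.3 258.1]]
-11 -20 [[258.6 267.7]] [[279.4 267.7]]
-11 -30 [[258.6 278.4]] [[280.6 278.4]]
```

>>> {"name": "send_rows", "arguments": {"rows": "0 -3 0 0 0;0 -3 5 0 0;0 -3 6 0 0;0 -3 6 0 0;0 1 6 0 0;0 2 6 0 0;0 2 6 0 0;0 2 6 0 0"}}

```text
time_s: 7.55
eef_pos: [551.3, -229.0, 70.0]
ee_rot: [0.501, -0.5, 0.501, 0.499]
force: [-0.0, 0.0, 1.1]
grip_width: 0.004
```

```bash
python3 -c "
from h import *
plan([560,-229,68],90)
p=capture('scene');save(p['pixels'],'s4',(155,140,215,200),10)
s=ctrl.sense();print(s['force']);w=capture('wrist');save(w['pixels'],'w4',None,1.5)
print(proj(p,[s['eef_pos']]))
"
```

```text
TCP [ 551.3 -229.    70. ] shift cm [ 0.2  -0.87  0.01] yaw [-0.04 35.96] j6 -2.16 jawdeg 89.8 tilt [ 0.001 -0.001 -1.   ]
[-0.01829276 -0.06826712  0.54438348]
[[193.65070665 178.47979785]]
```

View pics/s4.png

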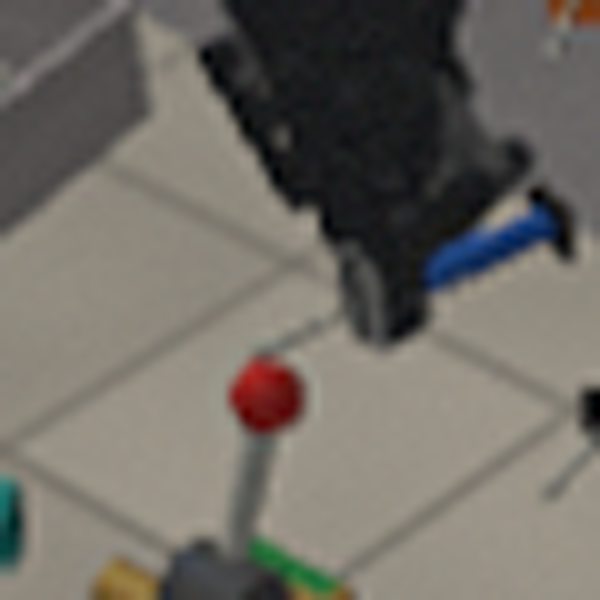

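View pics/w4.png

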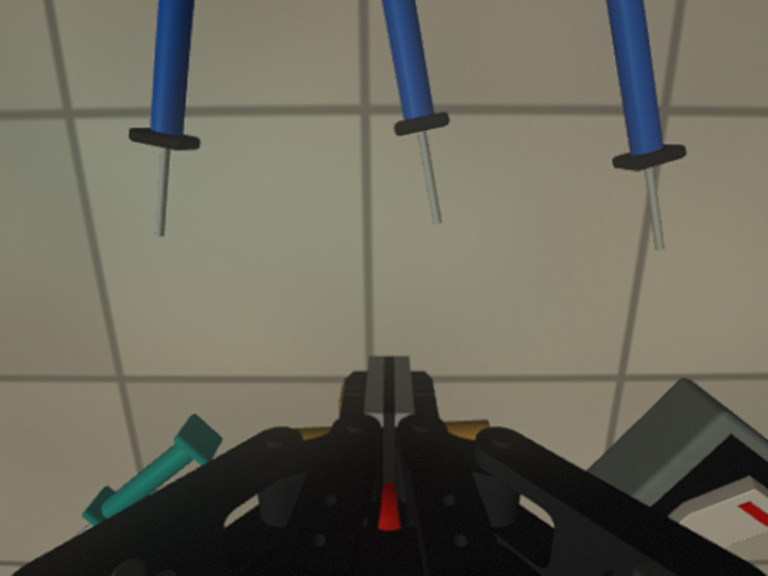

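The visible tip sits about 18 mm above the reported TCP, so the earlier pushes went over the ball. The tips are now at ball height, so I push again.

>>> {"name": "send_rows", "arguments": {"rows": "0 0.4 -2 0 0;0 0.4 -4 0 0;0 0.4 -5 0 0;0 0.4 -6 0 0;0 0.4 -7 0 0;0 0.4 -8 0 0;0 0.4 -8.5 0 0;0 0.4 -8.5 0 0;0 0.4 -8.5 0 0;0 0.4 -8.5 0 0"}}

```text
time_s: 8.65
eef_pos: [635.1, -229.1, 65.2]
ee_rot: [0.501, -0.499, 0.501, 0.499]
force: [-0.6, -0.4, 0.5]
grip_width: 0.001
```

```bash
python3 -c "
from h import *
plan([560,-229,68],90)
p=capture('scene');save(p['pixels'],'s5',(135,130,225,220),7)
s=ctrl.sense();print(s['force'])
"
```

```text
TCP [ 635.1 -229.1   65.2] shift cm [-0.28  7.51 -0.02] yaw [-0.05 35.95] j6 -2.09 jawdeg 89.8 tilt [-0. -0. -1.]
[-0.02625513  0.12233776  0.29310419]
```

View pics/s5.png

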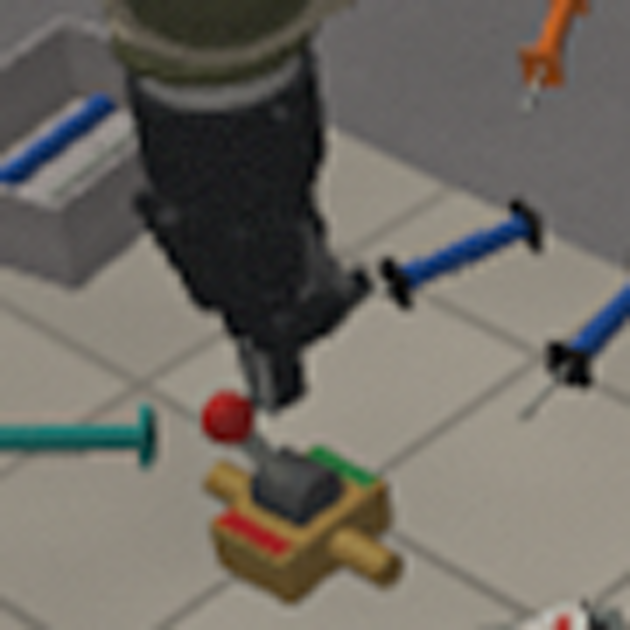

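The lever flipped: the ball now leans over the red mark at crop (228,418). Next I go above the first pick.

>>> {"name": "send_rows", "arguments": {"rows": "0 0 3 0 0;0.6 -5 4 0 0;0.6 -10.5 5 0 0;0.6 -10.5 18.6 20.5 0.6;0.6 -10.5 18.6 20.5 0.6;0.6 -10.5 18.6 20.5 0.6;0.6 -10.5 18.6 20.5 0.6;0.6 -10.5 18.6 20.5 0.6;0.6 -10.5 18.6 20.5 0.6;0.6 -10.5 18.6 20.5 0.6;0.6 -10.5 18.6 20.5 0.6;0.6 -10.5 18.6 20.5 0.6"}}

```text
time_s: 9.9
eef_pos: [450.6, -24.2, 169.8]
ee_rot: [0.514, -0.485, 0.514, 0.485]
force: [0.5, -0.1, 0.4]
grip_width: 0.596
```

```bash
python3 -c "
from h import *
p=capture('scene');save(p['pixels'],'s6',(120,120,400,330),2.8)
print(nets.spot_point(p,'gas_knob')[:1])
s=ctrl.sense();w=capture('wrist');save(w['pixels'],'w6',None,1.5);print(s['eef_pos'])
for k in picks(w,s): print([np.round(v,1) for v in k])
"
```

```text
[{'location': [663.7, -227.7, 96.6], 'confidence': 0.58}]
[450.46838461 -24.00805944 169.75672741]
[array([ 428.2, -224.3]), np.float64(9.1), np.float64(77.7), np.float64(11.6), np.int32(724), array([ 67., 154.])]
[array([ 443.9, -121.8]), np.float64(16.7), np.float64(76.6), np.float64(9.5), np.int32(624), array([166., 166.])]
[array([451.3, -25.5]), np.float64(176.1), np.float64(76.2), np.float64(10.4), np.int32(693), array([257., 167.])]
```

View pics/s6.png

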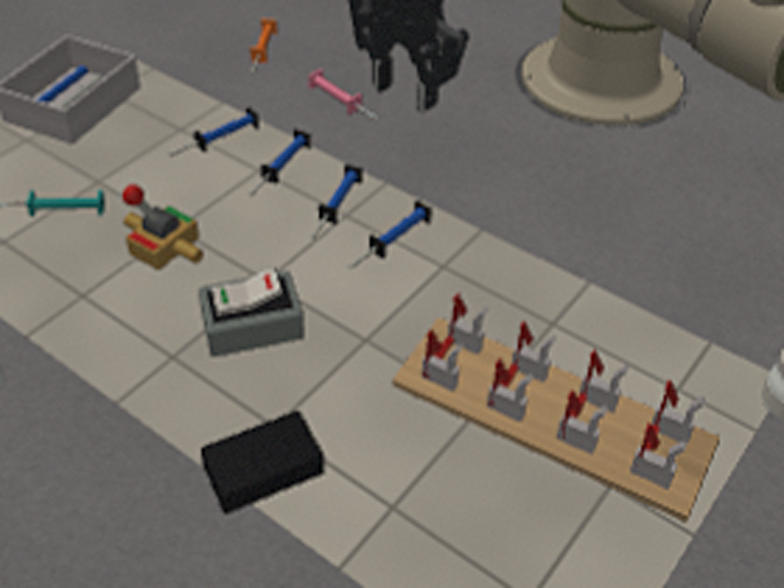

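View pics/w6.png

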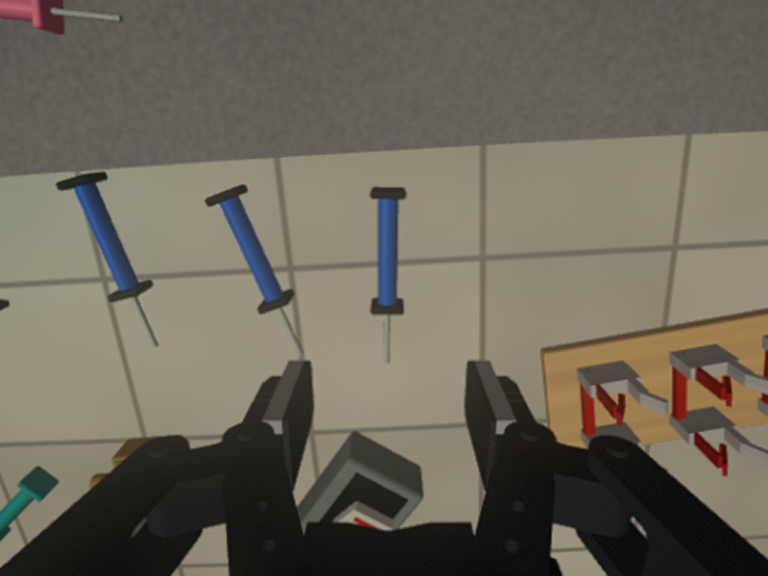

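Gas is shut: the net puts the knob at x=664. The pick is centred between the jaws at (257,167) in the wrist view, and I descend gently.

>>> {"name": "send_rows", "arguments": {"rows": "0.6 5 0 -0.1 0;0.6 10 0 -0.1 0;0.6 13 0 -0.1 0;0.6 14.5 0 -0.1 0;0.6 15.5 0 -0.1 0;0.6 15.5 0 -0.1 0;0.6 15.5 0 -0.1 0"}}

```text
time_s: 10.75
eef_pos: [450.6, -24.6, 15.6]
ee_rot: [0.514, -0.486, 0.514, 0.485]
force: [-0.3, 0.4, 0.2]
grip_width: 0.6
```

```bash
python3 -c "
from h import *
p=capture('scene');save(p['pixels'],'s7',(230,150,300,230),8)
s=ctrl.sense();w=capture('wrist');save(w['pixels'],'w7',None,1.5);print(s['eef_pos'],s['force'])
print(proj(p,[s['eef_pos']]))
"
```

```text
[450.79388002 -24.57365438  15.84173805] [-0.26956523 -0.91124565 -0.19173682]
[[261.81537457 200.77941283]]
```

View pics/s7.png

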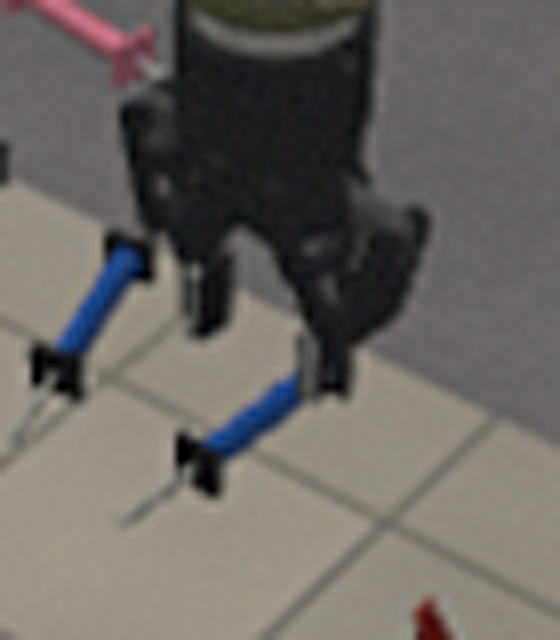

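View pics/w7.png

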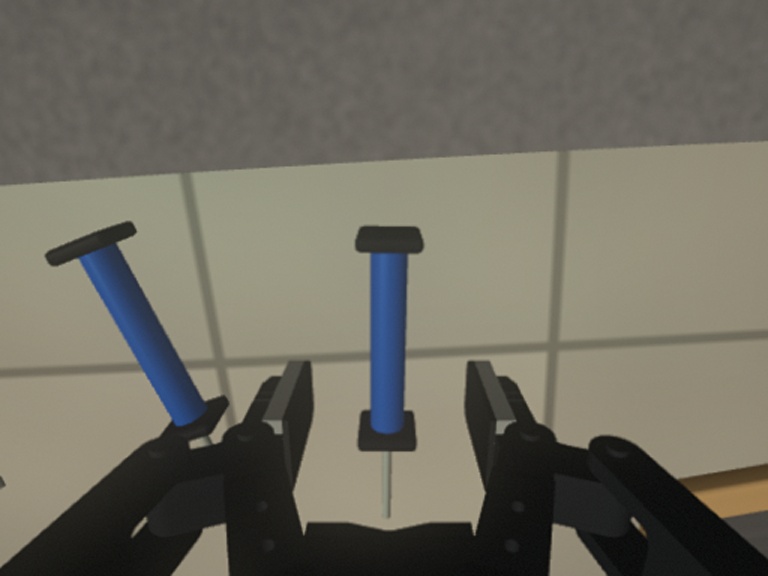

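The tips still stand well above the handle, so I go lower in small steps while watching the force.

>>> {"name": "send_rows", "arguments": {"rows": "0.6 0.7 0 0 0;0.6 1.2 0 0 0;0.6 1.6 0 0 0;0.6 1.6 0 0 0"}}

```text
time_s: 11.25
eef_pos: [449.7, -24.2, -1.6]
ee_rot: [0.514, -0.485, 0.514, 0.486]
force: [-0.3, -0.2, 1.2]
grip_width: 0.597
```

>>> {"name": "send_rows", "arguments": {"rows": "0.6 0.3 0 0 0;0.6 0.5 0 0 0;0.6 0.7 0 0 0;0.6 0.7 0 0 0"}}

```text
time_s: 11.65
eef_pos: [450.0, -24.3, -8.2]
ee_rot: [0.514, -0.486, 0.514, 0.486]
force: [0.4, 0.8, -0.6]
grip_width: 0.6
```

```bash
python3 -c "
from h import *
p=capture('scene');save(p['pixels'],'s8',(230,150,300,230),8)
s=ctrl.sense();w=capture('wrist');save(w['pixels'],'w8',None,1.5);print(s['eef_pos'],s['force'])
"
```

```text
[450.07252704 -24.30468516  -8.09349692] [0.26966235 0.54972848 0.36913612]
```

View pics/s8.png

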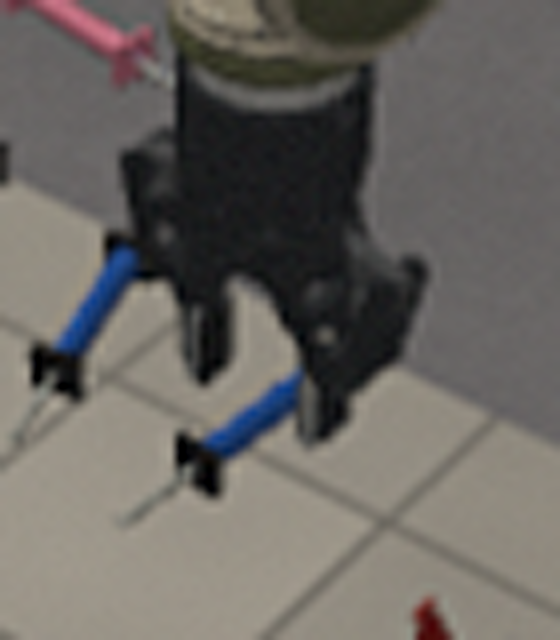

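View pics/w8.png

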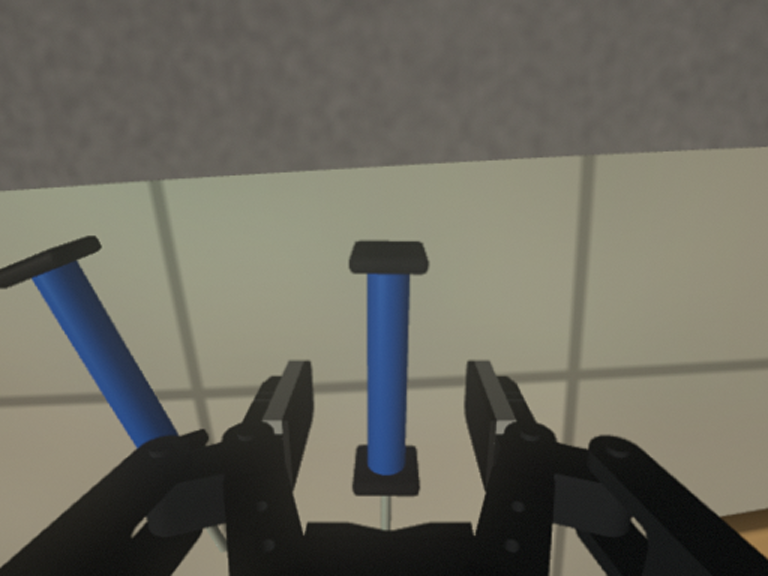

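```bash
python3 -c "
from h import *
p=capture('scene')
for z in (-8,0,5,10,15,20): 
  a=proj(p,[[450,1.2,z],[450,-49.8,z],[461,1.2,z]]); print(z,((a-[230,150])*8).round(0).tolist())
"
```

```text
-8 [[305.0, 475.0], [206.0, 423.0], [289.0, 489.0]]
0 [[305.0, 460.0], [206.0, 409.0], [290.0, 475.0]]
5 [[306.0, 451.0], [206.0, 400.0], [290.0, 466.0]]
10 [[306.0, 442.0], [206.0, 391.0], [290.0, 457.0]]
15 [[307.0, 433.0], [207.0, 381.0], [291.0, 448.0]]
20 [[307.0, 424.0], [207.0, 372.0], [291.0, 438.0]]
```

>>> {"name": "send_rows", "arguments": {"rows": "0.6 0.3 0 0 0;0.6 0.4 0 0 0;0.45 0.4 0 0 0;0.3 0.4 0 0 0;0.05 0.4 0 0 0;0.05 0.4 0 0 0;0.05 0.4 0 0 0;0.05 0.4 0 0 0;0.05 0.4 0 0 0", "grip_force": 50}}

```text
time_s: 12.7
eef_pos: [450.2, -24.3, -11.7]
ee_rot: [0.514, -0.486, 0.514, 0.486]
force: [-1.9, 1.3, 5.3]
grip_width: 0.133
```

```bash
python3 -c "
from h import *
p=capture('scene');save(p['pixels'],'s9',(230,150,300,230),8)
s=ctrl.sense();w=capture('wrist');save(w['pixels'],'w9',None,1.5);print(s['eef_pos'],s['force'],s['grip_width'])
"
```

```text
[450.18717595 -24.32061707 -11.73949456] [-1.10659469  0.04848496  5.20146752] 0.13494073643917714
```

View pics/w9.png

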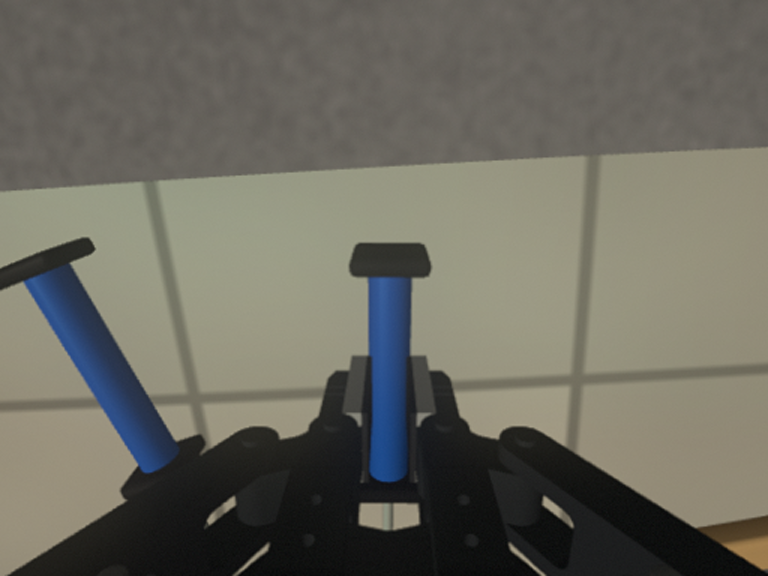

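View pics/s9.png

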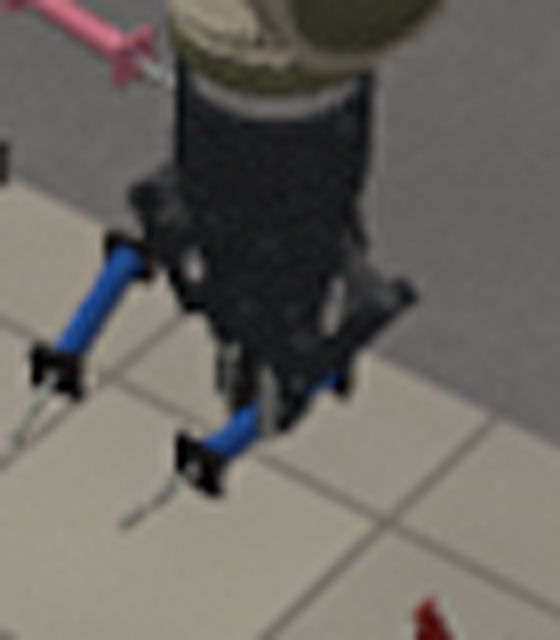

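The opening of 11 mm on a 14 mm handle, with an upward force, means the tips pinch the upper curve (tip z≈16, so tips ≈28 mm behind the TCP). I open, go 11 mm deeper and close again.

>>> {"name": "send_rows", "arguments": {"rows": "0.5 0 0 0 0;0.5 0 0 0 0;0.5 0.4 0 -0.05 0;0.5 0.8 0 -0.05 0;0.5 1.0 0 -0.05 0;0.4 1.1 0 -0.05 0;0.05 1.1 0 -0.05 0;0.05 1.1 0 -0.05 0;0.05 1.1 0 -0.05 0;0.05 1.1 0 -0.05 0;0.05 1.1 0 -0.05 0", "grip_force": 50}}

```text
time_s: 13.9
eef_pos: [450.4, -24.9, -22.7]
ee_rot: [0.514, -0.486, 0.514, 0.485]
force: [-0.3, -0.4, 4.8]
grip_width: 0.144
```

```bash
python3 -c "
from h import *
p=capture('scene');save(p['pixels'],'s10',(230,150,300,230),8)
s=ctrl.sense();w=capture('wrist');save(w['pixels'],'w10',None,1.5);print(s['eef_pos'],s['force'],s['grip_width'])
"
```

```text
[450.4061956  -24.91004267 -22.72329264] [-0.44664862  0.60983824  4.36580325] 0.1441768908583409
```

View pics/w10.png

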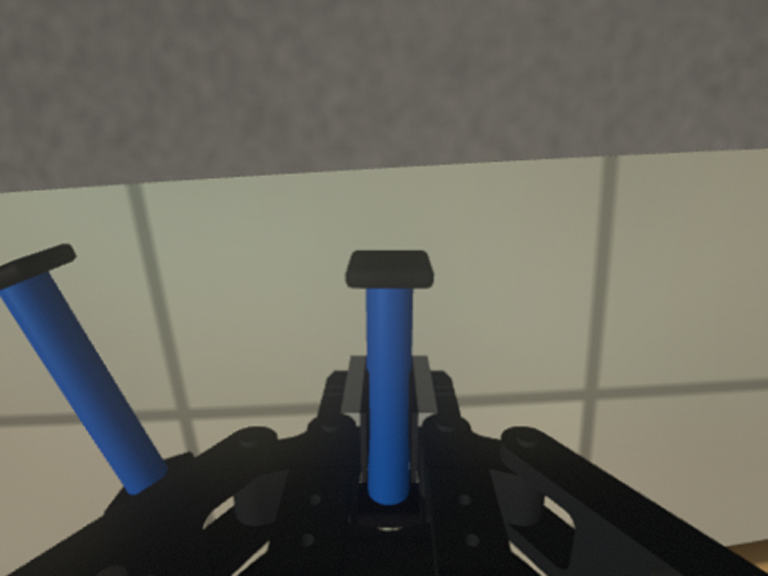

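View pics/s10.png

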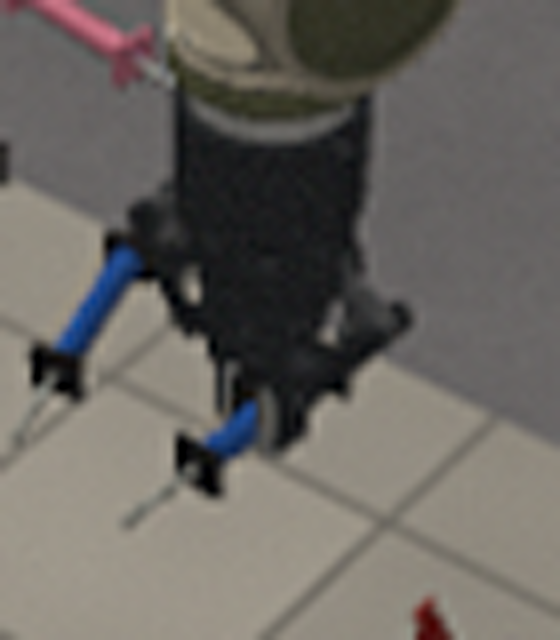

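>>> {"name": "send_rows", "arguments": {"rows": "0.05 -1 0 0 0;0.05 -3 0 0 0;0.05 -6 0 0 0;0.05 -10 0 0 0;0.05 -14 0 0 0;0.05 -16 0 0 0;0.05 -16 0 0 0;0.05 -16 0 0 0"}}

```text
time_s: 14.8
eef_pos: [449.6, -24.7, 136.6]
ee_rot: [0.514, -0.486, 0.514, 0.486]
force: [-0.3, -0.3, -1.1]
grip_width: 0.136
```

```bash
python3 -c "
from h import *
p=capture('scene');save(p['pixels'],'s11',(200,90,320,240),5)
s=ctrl.sense();w=capture('wrist');save(w['pixels'],'w11',None,1.5);print(s['eef_pos'],s['force'],s['grip_width'])
"
```

```text
[449.33352573 -24.5853907  135.99931876] [ 0.25424105 -0.40853113 -0.41236464] 0.1365889305661421
```

View pics/w11.png

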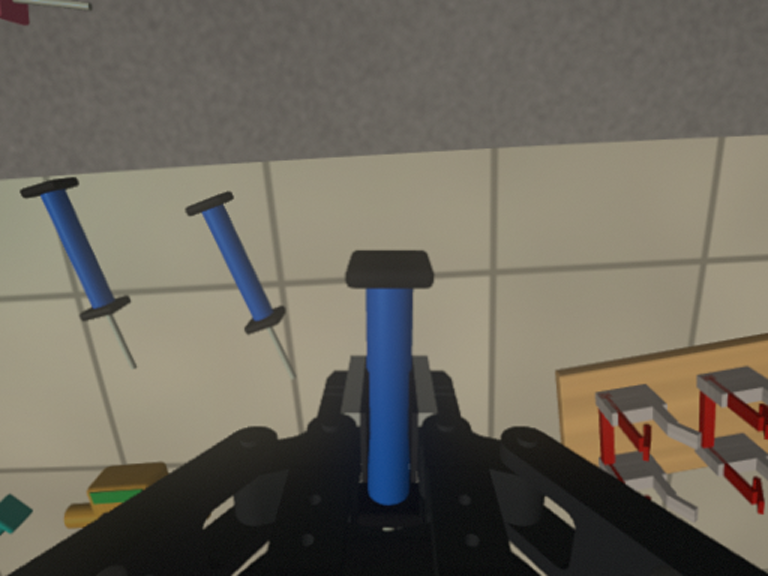

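View pics/s11.png

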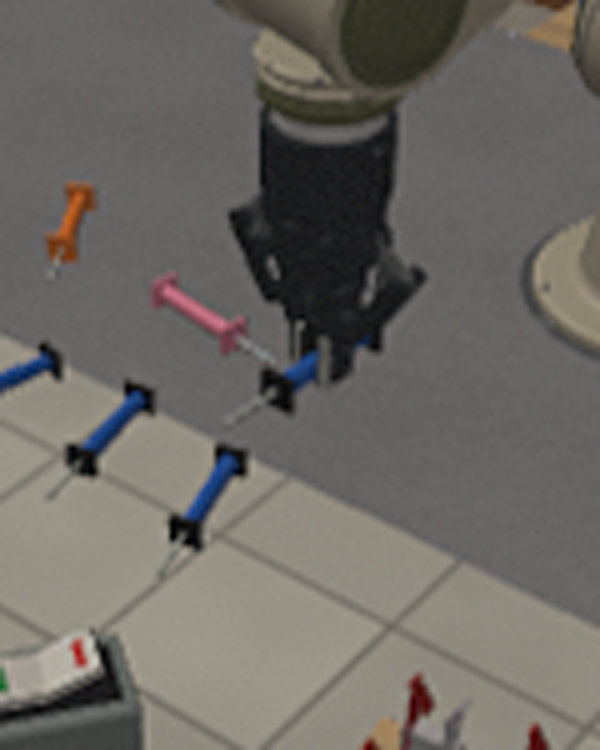

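Pick 1 is held level and centred. Next I measure the rack precisely from the plywood outline and the nets.

```bash
cat > rack.py <<'E'
from h import *
def wood(p,box):
    h=cv2.cvtColor(p['pixels'],cv2.COLOR_RGB2HSV); m=cv2.inRange(h,(8,90,90),(22,255,255)); k=np.zeros_like(m); x0,y0,x1,y1=box; k[y0:y1,x0:x1]=m[y0:y1,x0:x1]
    k=cv2.morphologyEx(k,cv2.MORPH_CLOSE,np.ones((9,9))); n,l,st,c=cv2.connectedComponentsWithStats(k); i=1+st[1:,4].argmax()
    return (l==i).astype(np.uint8)
def rackfit(p,box):
    m=wood(p,box); ys,xs=np.nonzero(m)
    X=unproj(p,np.c_[xs,ys],12)[:,:2].astype(np.float32)
    return cv2.minAreaRect(X)
if __name__=='__main__':
    p=capture('top'); print(rackfit(p,(95,130,220,215)))
    for t in ('clip0',):print([np.round(d['location']).tolist()+[round(d['confidence'],2)] for d in nets.spot_point(p,t)], [np.round(d['location']).tolist() for d in nets.spot_point(p,'rack')])
    p=capture('scene'); print(rackfit(p,(250,225,390,305)))
    m=wood(p,(250,225,390,305)); q=p['pixels'].copy(); q[m>0]=(0,255,0); save(q,'rk',(250,220,390,310),4)
    print([np.round(d['location']).tolist()+[round(d['confidence'],2)] for d in nets.spot_point(p,'clip0')], [np.round(d['location']).tolist() for d in nets.spot_point(p,'rack')])
E
python3 rack.py
```

```text
((565.9505615234375, 244.91012573242188), (101.14808654785156, 298.3038024902344), 7.54512357711792)
[[556.0, 281.0, 49.0, 0.88], [570.0, 210.0, 43.0, 0.85], [549.0, 346.0, 46.0, 0.71], [578.0, 136.0, 46.0, 0.62], [662.0, -65.0, -1.0, 0.45]] [[561.0, 242.0, -2.0]]
((568.6144409179688, 246.92288208007812), (103.37187194824219, 297.0456237792969), 7.520555019378662)
[[572.0, 216.0, 47.0, 0.81], [559.0, 280.0, 50.0, 0.72], [553.0, 348.0, 47.0, 0.7]] [[565.0, 244.0, 3.0], [429.0, -326.0, 14.0]]
```

View pics/rk.png

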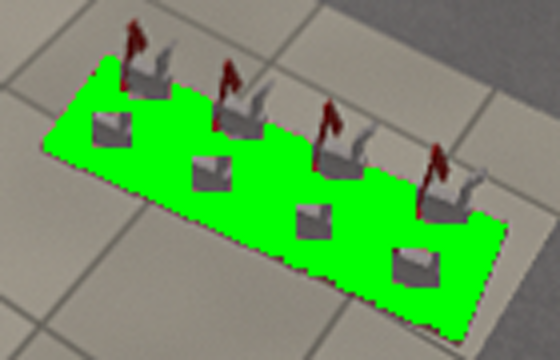

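```bash
python3 -c "
from h import *
plan([551.3,351.6,136],97.5)"
```

```text
TCP [450.  -24.8 136.5] shift cm [ 0.06 -8.   38.15] yaw [-2.15 33.85] j6 -1.83 jawdeg 86.8 tilt [-0.001  0.    -1.   ]
```

>>> {"name": "send_rows", "arguments": {"rows": "0.05 0 -4 19 -1;0.05 0 -8 38.15 -2.15;0.05 0 -8 38.15 -2.15;0.05 0 -8 38.15 -2.15;0.05 0 -8 38.15 -2.15;0.05 0 -8 38.15 -2.15;0.05 0 -8 38.15 -2.15;0.05 0 -8 38.15 -2.15;0.05 0 -8 38.15 -2.15;0.05 0 -8 38.15 -2.15;0.05 0 -8 38.15 -2.15;0.05 0 -8 38.15 -2.15"}}

```text
time_s: 16.4
eef_pos: [551.6, 350.4, 137.3]
ee_rot: [-0.466, 0.531, -0.467, -0.531]
force: [0.4, 0.4, -0.2]
grip_width: 0.145
```

```bash
python3 -c "
from h import *
plan([551.3,351.6,136],97.5);plan([551.3,351.6,75],97.5)
p=capture('scene');save(p['pixels'],'s12',(250,130,440,310),4)
s=ctrl.sense();w=capture('wrist');save(w['pixels'],'w12',None,1.5)
print([np.round(d['location']).tolist()+[round(d['confidence'],2)] for d in nets.spot_point(w,'clip0')])
p=capture('top'); save(p['pixels'],'t12',(60,100,220,240),4)
"
```

```text
TCP [551.6 350.4 137.3] shift cm [0.13 0.01 0.12] yaw [-1.000e-02  3.599e+01] j6 -1.31 jawdeg 97.4 tilt [ 0. -0. -1.]
TCP [551.6 350.4 137.3] shift cm [6.23 0.01 0.12] yaw [-1.000e-02  3.599e+01] j6 -1.31 jawdeg 97.4 tilt [ 0. -0. -1.]
[[569.0, 210.0, 48.0, 0.85], [578.0, 136.0, 45.0, 0.83], [562.0, 280.0, 44.0, 0.66]]
```

View pics/w12.png

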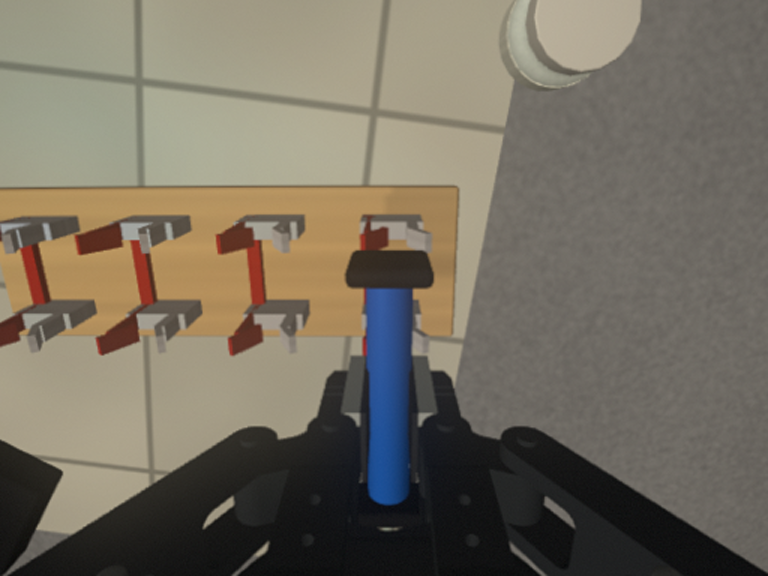

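View pics/s12.png

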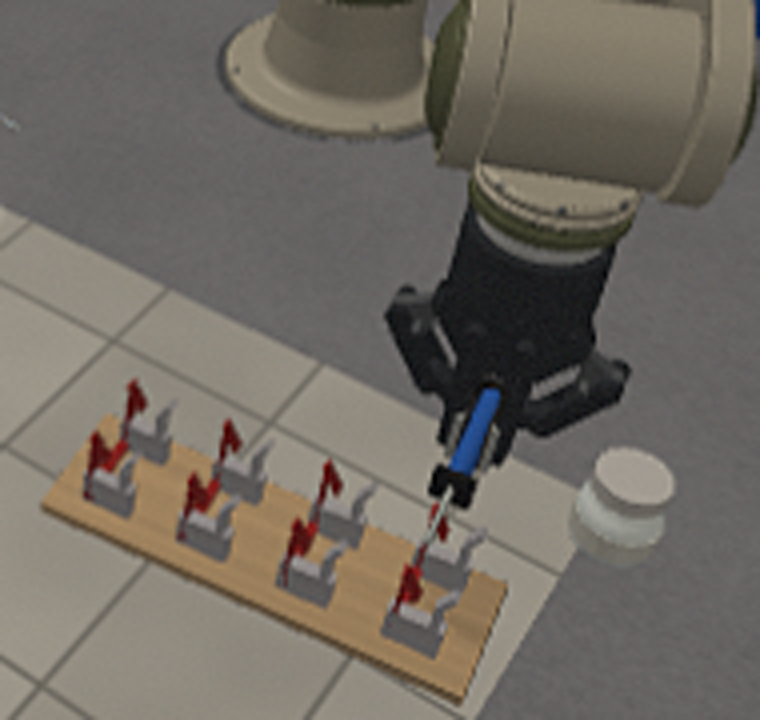

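>>> {"name": "send_rows", "arguments": {"rows": "0.05 3 0 0.1 0;0.05 5.5 0 0.1 0;0.05 5.5 0 0.1 0;0.05 5.5 0 0.1 0"}}

```text
time_s: 17.0
eef_pos: [551.6, 352.5, 82.8]
ee_rot: [-0.466, 0.532, -0.466, -0.532]
force: [-0.4, -0.1, 0.3]
grip_width: 0.144
```

```bash
python3 -c "
from h import *
plan([551.3,351.6,46],97.5)
p=capture('scene');save(p['pixels'],'s13',(310,180,400,310),6)
s=ctrl.sense();w=capture('wrist');save(w['pixels'],'w13',None,1.5)
"
```

```text
TCP [551.6 352.5  82.8] shift cm [ 3.68  0.04 -0.09] yaw [  0. -36.] j6 -1.31 jawdeg 97.5 tilt [ 0.  0. -1.]
```

View pics/w13.png

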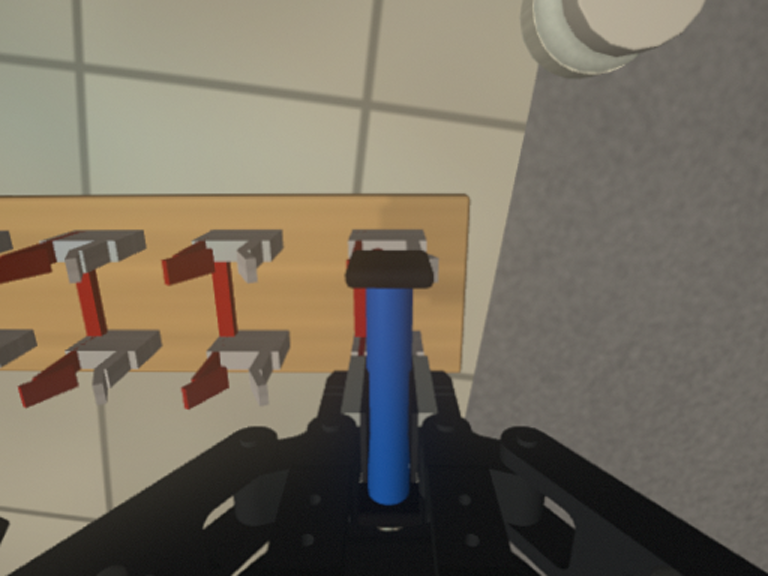

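View pics/s13.png

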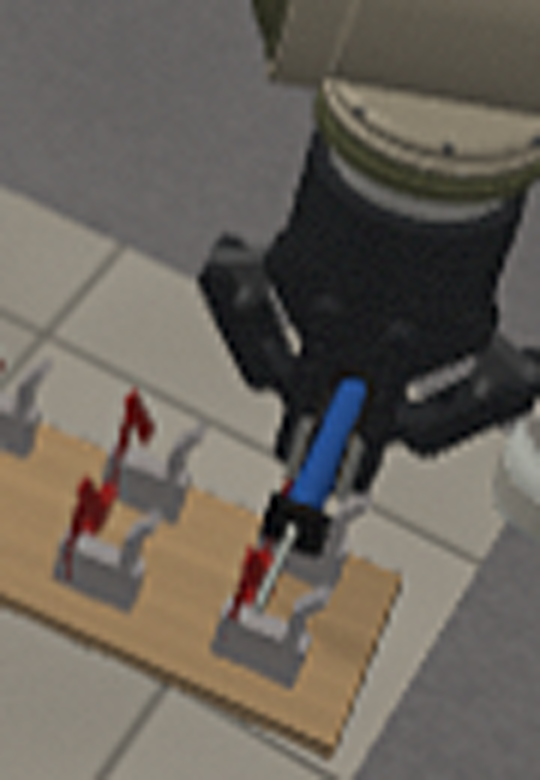

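The clip is centred on the handle column (388) and the rack edge is square. I press down in steps.

>>> {"name": "send_rows", "arguments": {"rows": "0.05 1.5 0 0 0;0.05 3 0 0 0;0.05 4 0 0 0;0.05 4 0 0 0", "grip_force": 90}}

```text
time_s: 17.5
eef_pos: [550.2, 352.1, 39.6]
ee_rot: [0.465, -0.531, 0.467, 0.532]
force: [-0.2, -0.4, -0.1]
grip_width: 0.121
```

>>> {"name": "send_rows", "arguments": {"rows": "0.05 0.5 0 0 0;0.05 1 0 0 0;0.05 1.5 0 0 0;0.05 1.5 0 0 0"}}

```text
time_s: 17.9
eef_pos: [551.9, 354.0, 27.8]
ee_rot: [-0.467, 0.532, -0.465, -0.532]
force: [0.7, 6.9, 1.5]
grip_width: 0.129
```

```bash
python3 -c "
from h import *
plan([551.3,351.6,11],97.5)
p=capture('scene');save(p['pixels'],'s14',(310,180,400,310),6)
s=ctrl.sense();w=capture('wrist');save(w['pixels'],'w14',None,1.5);print(s['force'])
"
```

```text
TCP [551.9 354.   27.8] shift cm [ 1.68  0.1  -0.23] yaw [ 1.000e-02 -3.599e+01] j6 -1.31 jawdeg 97.5 tilt [ 0.003  0.003 -1.   ]
[-0.07870411  5.22925992  1.44605906]
```

View pics/w14.png

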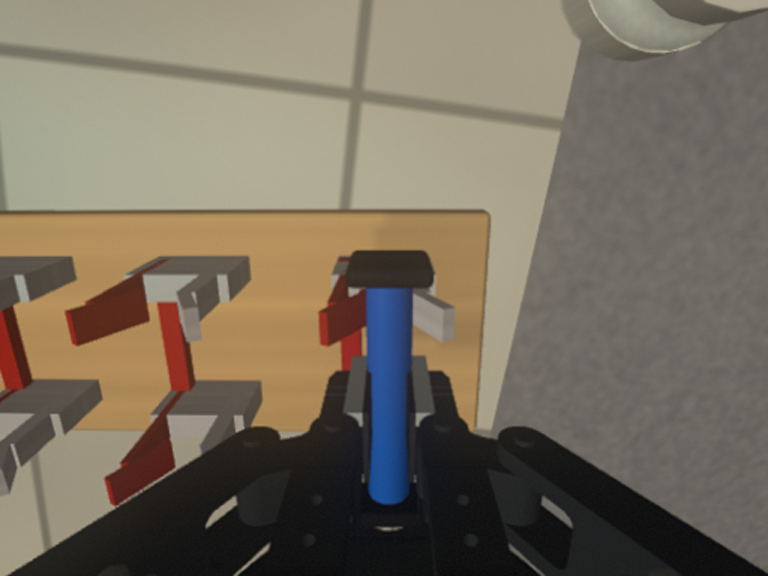

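View pics/s14.png

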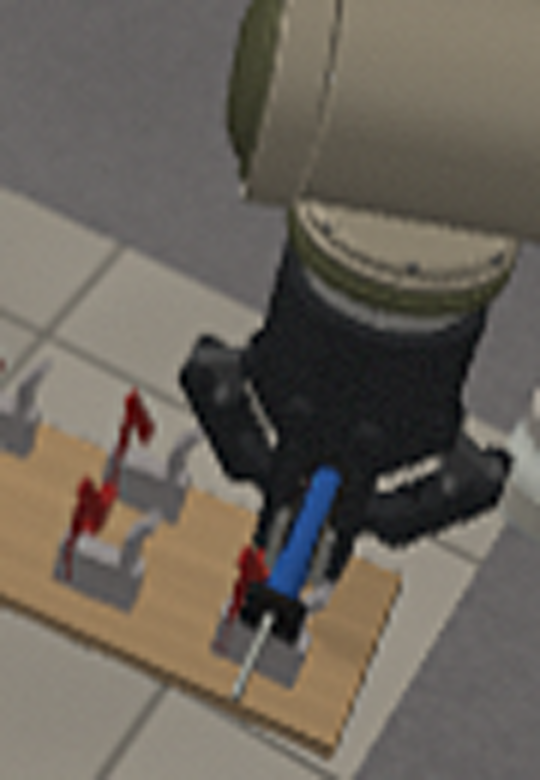

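The handle is in the mouth and the jaw (330,315) is yielding. I continue pressing.

>>> {"name": "send_rows", "arguments": {"rows": "0.05 0.5 0 0 0;0.05 1 0 0 0;0.05 1.5 0 0 0;0.05 1.8 0 0 0;0.05 1.9 0 0 0;0.05 1.9 0 0 0"}}

```text
time_s: 18.6
eef_pos: [551.6, 352.9, 11.0]
ee_rot: [-0.466, 0.532, -0.466, -0.532]
force: [-9.6, -3.2, 24.9]
grip_width: 0.124
```

```bash
python3 -c "
from h import *
plan([551.3,351.6,11],97.5)
p=capture('scene');save(p['pixels'],'s15',(310,180,400,310),6)
s=ctrl.sense();w=capture('wrist');save(w['pixels'],'w15',None,1.5);print(s['force'],s['grip_width'])
"
```

```text
TCP [551.6 352.9  11. ] shift cm [ 0.    0.04 -0.13] yaw [ 1.000e-02 -3.599e+01] j6 -1.31 jawdeg 97.5 tilt [ 0.001  0.    -1.   ]
[-10.49185814  -3.31497529  24.70796047] 0.12864541173341307
```

View pics/w15.png

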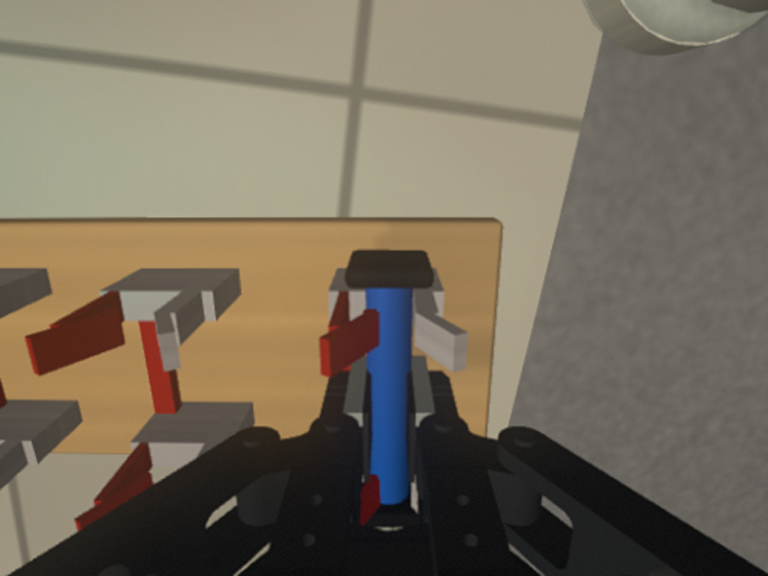

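View pics/s15.png

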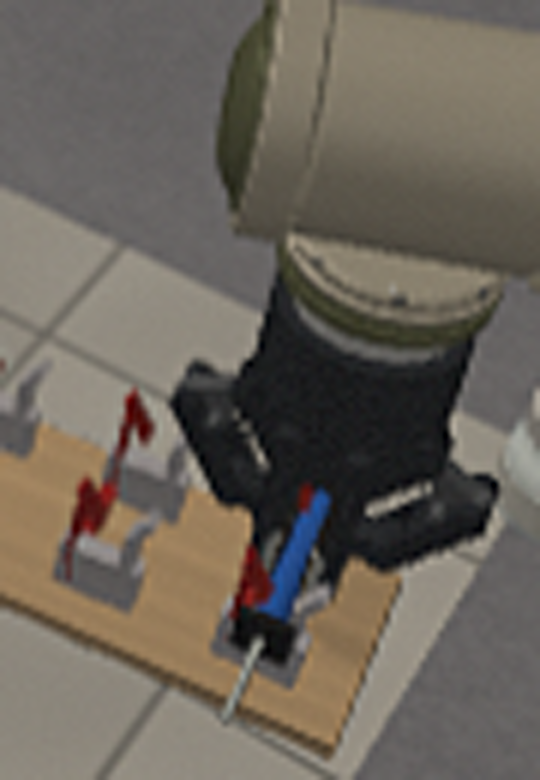

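The force of 25 N up and the jaw overlapping the handle at (350,340) suggest it is home. I release, back off and check.

>>> {"name": "send_rows", "arguments": {"rows": "0.3 0 0 0 0;0.4 0 0 0 0;0.4 0 0 0 0;0.4 -2 0 0 0;0.4 -6 0 0 0;0.4 -11 0 0 0;0.4 -15 0 0 0;0.4 -15 0 0 0;0.4 -15 0 0 0", "grip_force": 50}}

```text
time_s: 19.6
eef_pos: [551.3, 352.5, 157.9]
ee_rot: [-0.466, 0.532, -0.466, -0.532]
force: [-0.8, -0.5, 0.2]
grip_width: 0.399
```

```bash
python3 -c "
from h import *
p=capture('scene');save(p['pixels'],'s16',(250,180,400,310),5)
s=ctrl.sense();w=capture('wrist');save(w['pixels'],'w16',None,1.5);print(s['force'],s['eef_pos'])
for k in picks(w,s,z=46): print([np.round(v,1) for v in k])
for k in picks(p,z=12): print([np.round(v,1) for v in k])
"
```

```text
[-0.43610298  0.15629128 -0.89677229] [550.80026271 352.28327416 156.51522387]
[array([553.1, 352.6]), np.float64(7.8), np.float64(75.4), np.float64(10.4), np.int32(838), array([259., 181.])]
[array([-659.1, -356. ]), np.float64(173.2), np.float64(500.1), np.float64(184.1), np.int32(676), array([341.,  69.])]
[array([-485.6,  376.6]), np.float64(6.3), np.float64(377.8), np.float64(167.0), np.int32(1682), array([468., 127.])]
[array([ 495.1, -573.7]), np.float64(12.0), np.float64(89.8), np.float64(16.1), np.int32(52), array([142., 150.])]
[array([ 426.9, -320.9]), np.float64(169.5), np.float64(81.4), np.float64(17.9), np.int32(58), array([201., 165.])]
[array([ 417.4, -224.2]), np.float64(12.1), np.float64(74.6), np.float64(14.1), np.int32(48), array([223., 174.])]
[array([ 431.4, -122.7]), np.float64(18.1), np.float64(77.8), np.float64(12.8), np.int32(49), array([242., 187.])]
[array([513.9, 347. ]), np.float64(7.6), np.float64(81.0), np.float64(12.2), np.int32(107), array([359., 272.])]
```

View pics/w16.png

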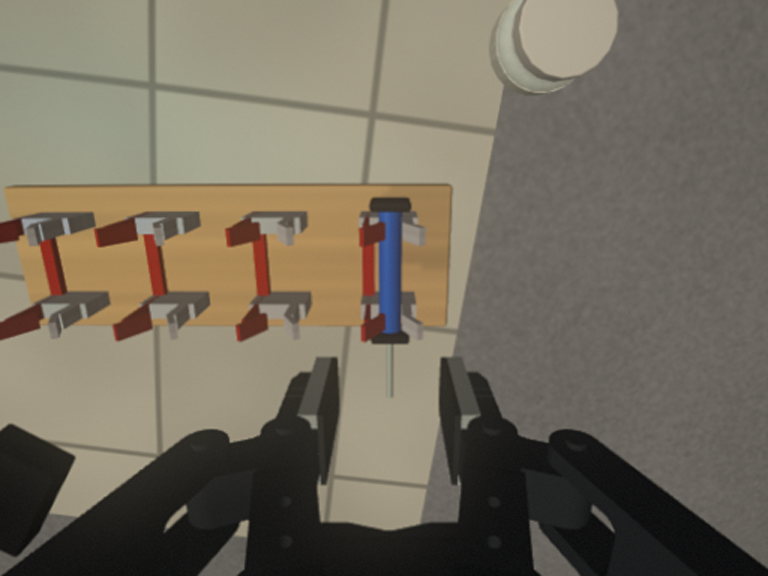

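View pics/s16.png

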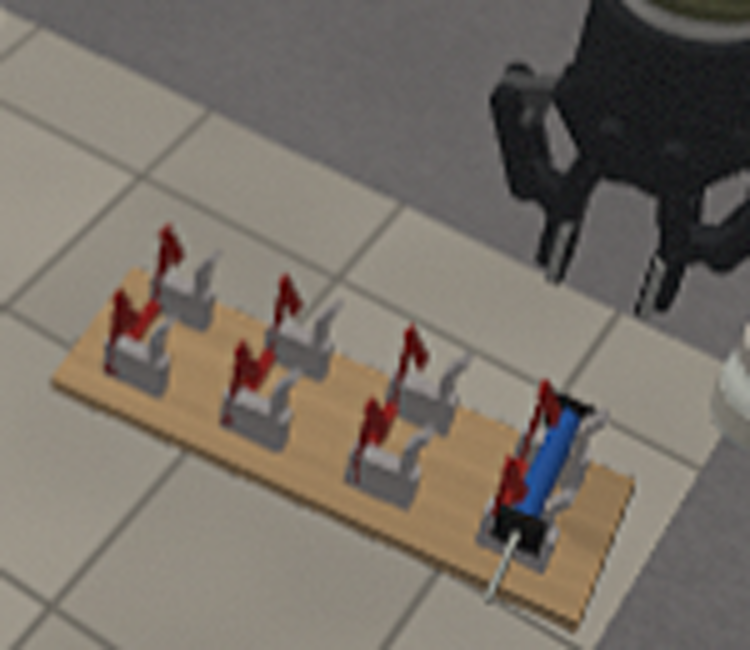

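Pick 1 is seated: the jaws stand upright over the handle in both views and the picture shows it level. Next is the pick at (444,-121) at 17°.

```bash
python3 -c "
from h import *
p=capture('top')
for k in picks(p): print([np.round(v,1) for v in k])
plan([443.8,-121.3,130],106.8)"
```

```text
[array([560.7, 365.7]), np.float64(8.0), np.float64(79.2), np.float64(10.6), np.int32(77), array([116., 173.])]
[array([ 517.2, -565.2]), np.float64(11.5), np.float64(107.7), np.float64(11.4), np.int32(127), array([421., 194.])]
[array([ 443.7, -119.9]), np.float64(16.9), np.float64(78.9), np.float64(10.5), np.int32(93), array([275., 214.])]
[array([ 433.5, -322.9]), np.float64(168.0), np.float64(78.8), np.float64(10.8), np.int32(95), array([342., 219.])]
[array([ 428.1, -222.5]), np.float64(11.8), np.float64(78.0), np.float64(10.6), np.int32(93), array([309., 220.])]
TCP [550.6 352.2 155.9] shift cm [  2.69  16.78 -45.54] yaw [-1.86 34.14] j6 -1.31 jawdeg 97.5 tilt [-0.003 -0.001 -1.   ]
```

>>> {"name": "send_rows", "arguments": {"rows": "0.5 0 7 -20 -0.8;0.5 0 16.8 -45.5 -1.9;0.5 0 16.8 -45.5 -1.9;0.5 0 16.8 -45.5 -1.9;0.5 0 16.8 -45.5 -1.9;0.5 0 16.8 -45.5 -1.9;0.5 0 16.8 -45.5 -1.9;0.5 0 16.8 -45.5 -1.9;0.5 0 16.8 -45.5 -1.9;0.5 0 16.8 -45.5 -1.9;0.5 0 16.8 -45.5 -1.9;0.5 0 16.8 -45.5 -1.9"}}

```text
time_s: 20.95
eef_pos: [443.8, -120.6, 157.1]
ee_rot: [0.421, -0.567, 0.421, 0.569]
force: [0.4, 0.1, -0.5]
grip_width: 0.499
```

>>> {"name": "send_rows", "arguments": {"rows": "0.5 0 0 0 0;0.5 0 0 0 0;0.5 0 0 0 0"}}

```text
time_s: 21.25
eef_pos: [444.5, -119.7, 157.9]
ee_rot: [0.42, -0.569, 0.42, 0.569]
force: [0.1, 0.3, 0.1]
grip_width: 0.5
```

```bash
python3 -c "
from h import *
s=ctrl.sense();w=capture('wrist');save(w['pixels'],'w17',None,1.5);print(s['eef_pos'])
for k in picks(w,s): print([np.round(v,1) for v in k])
plan([443.8,-121.3,-22.5],106.8)"
```

```text
[ 444.47920768 -119.69688771  157.86514567]
[array([ 435.3, -323.6]), np.float64(166.0), np.float64(77.5), np.float64(13.3), np.int32(1069), array([62., 99.])]
[array([ 428.5, -223.7]), np.float64(10.8), np.float64(77.5), np.float64(10.2), np.int32(821), array([163., 122.])]
[array([ 445.1, -120.6]), np.float64(17.0), np.float64(75.8), np.float64(11.1), np.int32(785), array([258., 169.])]
TCP [ 444.5 -119.8  157.9] shift cm [18.04  0.11 -0.12] yaw [  0.06 -35.94] j6 -2.39 jawdeg 107.1 tilt [-0.  0. -1.]
```

View pics/w17.png

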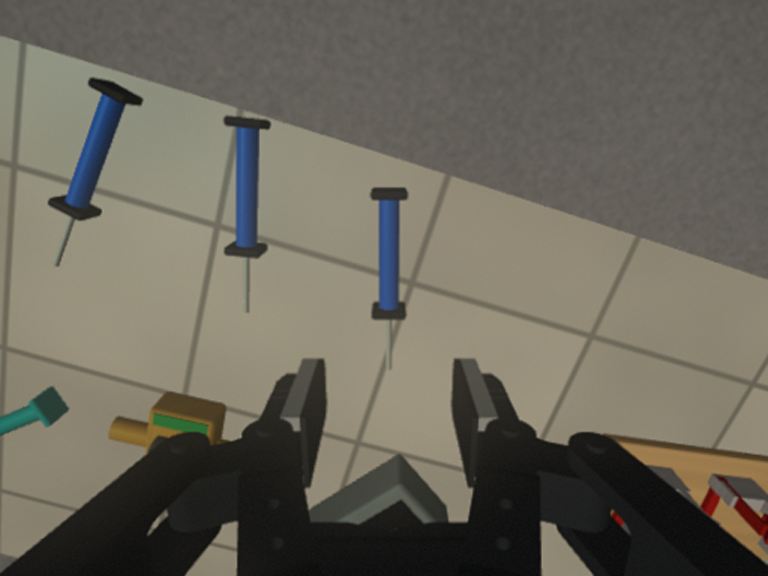

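>>> {"name": "send_rows", "arguments": {"rows": "0.5 5 0 -0.05 0;0.5 10 0 -0.05 0;0.5 14 0 -0.05 0;0.5 16.5 0 -0.05 0;0.5 17.5 0 -0.05 0;0.5 18 0 -0.05 0;0.5 18 0 -0.05 0;0.05 18 0 -0.05 0;0.05 18 0 -0.05 0;0.05 18 0 -0.05 0;0.05 18 0 -0.05 0;0.05 18 0 -0.05 0", "grip_force": 60}}

```text
time_s: 22.5
eef_pos: [445.1, -121.3, -20.9]
ee_rot: [-0.421, 0.569, -0.42, -0.568]
force: [-1.7, 0.7, 7.0]
grip_width: 0.14
```

>>> {"name": "send_rows", "arguments": {"rows": "0.05 -1 0 0 0;0.05 -4 0 0 0;0.05 -8 0 0 0;0.05 -13 0 0 0;0.05 -16 0 0 0;0.05 -16 0 0 0;0.05 -16 0 0 0"}}

```text
time_s: 23.2
eef_pos: [444.4, -120.9, 138.6]
ee_rot: [-0.421, 0.569, -0.42, -0.568]
force: [-1.1, -0.2, -0.6]
grip_width: 0.136
```

```bash
python3 -c "
from h import *
s=ctrl.sense();w=capture('wrist');save(w['pixels'],'w18',None,1.5);print(s['eef_pos'])
p=capture('scene');save(p['pixels'],'s18',(160,90,320,240),4)
plan([562,281,137],97.5)"
```

```text
[ 444.39386153 -120.94448248  138.55040361]
TCP [ 443.8 -120.7  137.2] shift cm [ 3.000e-02 -2.306e+01  3.495e+01] yaw [  1.9 -34.1] j6 -2.39 jawdeg 107.0 tilt [-0.002  0.001 -1.   ]
```

View pics/w18.png

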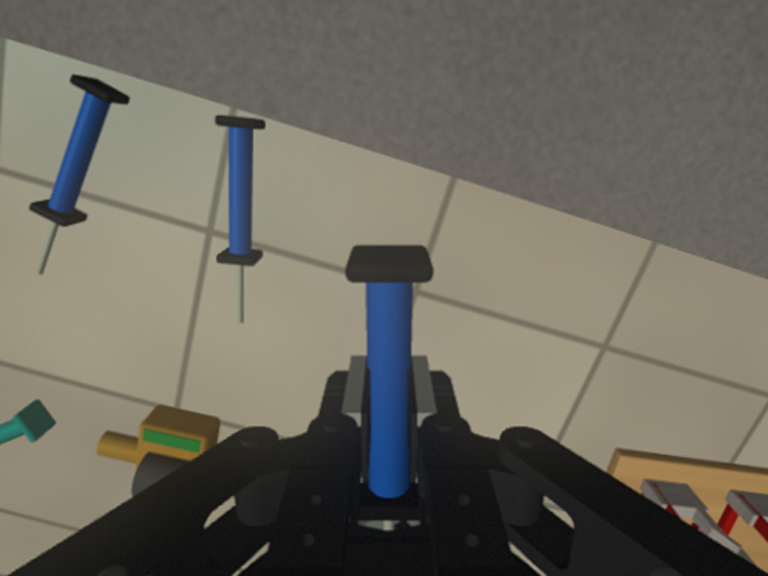

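View pics/s18.png

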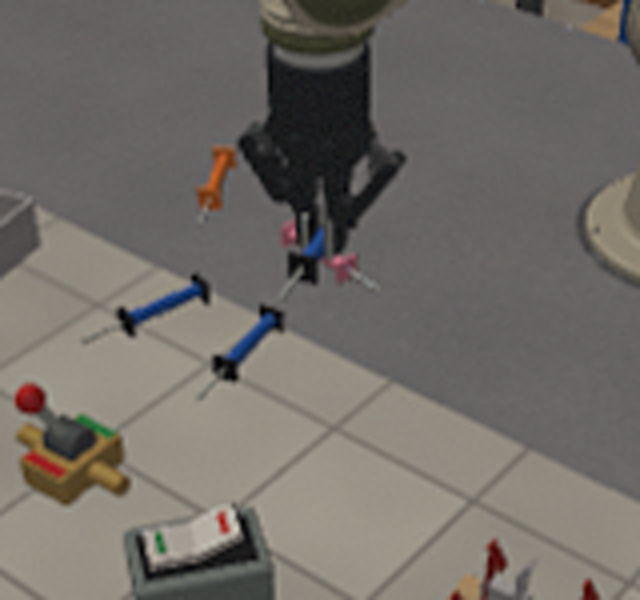

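>>> {"name": "send_rows", "arguments": {"rows": "0.05 0 -11 17 0.9;0.05 0 -23.1 35 1.9;0.05 0 -23.1 35 1.9;0.05 0 -23.1 35 1.9;0.05 0 -23.1 35 1.9;0.05 0 -23.1 35 1.9;0.05 0 -23.1 35 1.9;0.05 0 -23.1 35 1.9;0.05 0 -23.1 35 1.9;0.05 0 -23.1 35 1.9;0.05 0 -23.1 35 1.9;0.05 0 -23.1 35 1.9", "grip_force": 90}}

```text
time_s: 24.5
eef_pos: [562.6, 280.1, 137.4]
ee_rot: [0.466, -0.531, 0.467, 0.532]
force: [0.2, -0.4, -0.0]
grip_width: 0.119
```

>>> {"name": "send_rows", "arguments": {"rows": "0.05 2.5 0 0 0;0.05 5 0 0 0;0.05 5.5 0 0 0;0.05 5.5 0 0 0;0.05 5.5 0 0 0"}}

```text
time_s: 25.0
eef_pos: [563.6, 281.0, 84.4]
ee_rot: [-0.467, 0.532, -0.466, -0.531]
force: [0.2, 0.0, -0.3]
grip_width: 0.123
```

```bash
python3 -c "
from h import *
s=ctrl.sense();w=capture('wrist');save(w['pixels'],'w19',None,1.5)
plan([562,281,11],97.5)"
```

```text
TCP [563.6 281.2  84.5] shift cm [ 7.35  0.18 -0.  ] yaw [  0. -36.] j6 -1.42 jawdeg 97.5 tilt [ 0.002  0.001 -1.   ]
```

View pics/w19.png

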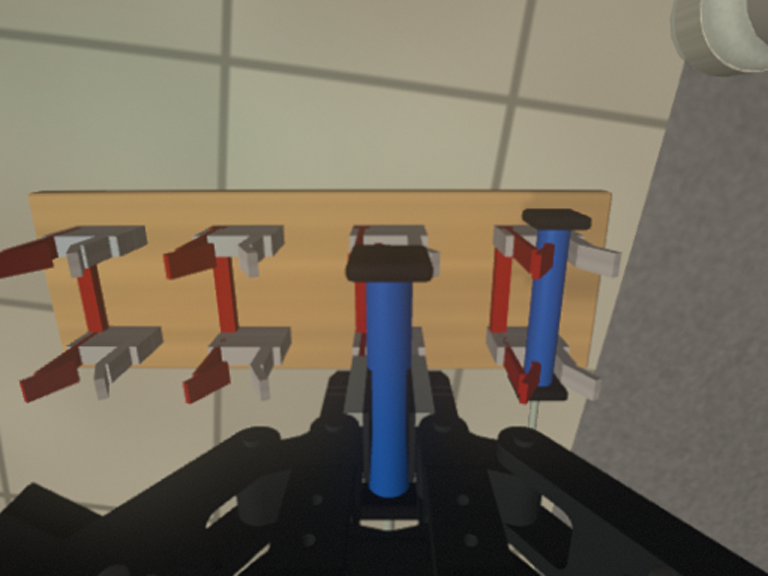

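>>> {"name": "send_rows", "arguments": {"rows": "0.05 1.5 0 0 0;0.05 3 0 0 0;0.05 4.2 0 0 0;0.05 4.7 0 0 0;0.05 5.2 0 0 0;0.05 5.7 0 0 0;0.05 6.2 0 0 0;0.05 6.7 0 0 0;0.05 7.1 0 0 0;0.05 7.3 0 0 0;0.05 7.3 0 0 0"}}

```text
time_s: 26.15
eef_pos: [563.0, 282.0, 12.7]
ee_rot: [-0.466, 0.532, -0.465, -0.532]
force: [-11.0, 0.8, 23.4]
grip_width: 0.122
```

```bash
python3 -c "
from h import *
s=ctrl.sense();w=capture('wrist');save(w['pixels'],'w20',None,1.5);print(s['force'],s['grip_width'])
p=capture('scene');save(p['pixels'],'s20',(250,160,400,310),5)
plan([562,281,11],97.5)"
```

```text
[-10.97015627   0.78179034  23.35007767] 0.12152578655105489
TCP [563.  282.   12.7] shift cm [ 0.17  0.11 -0.08] yaw [ 1.000e-02 -3.599e+01] j6 -1.42 jawdeg 97.6 tilt [ 0.001  0.001 -1.   ]
```

View pics/w20.png

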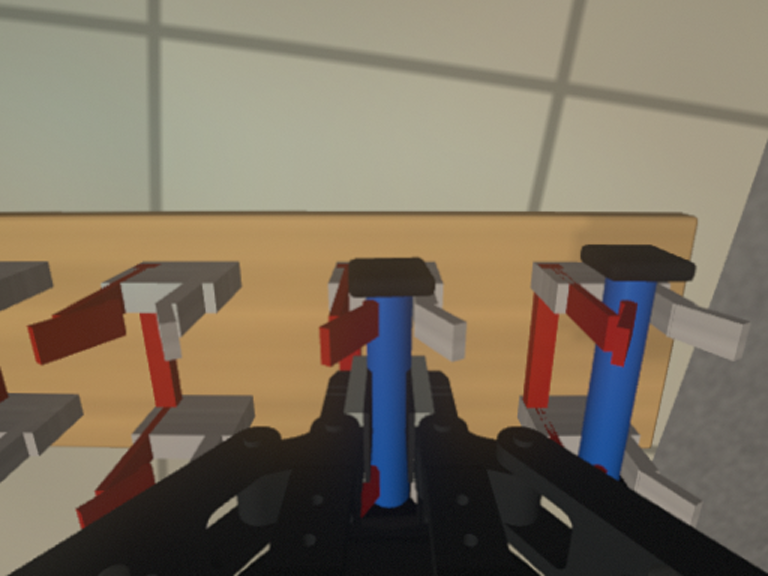

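View pics/s20.png

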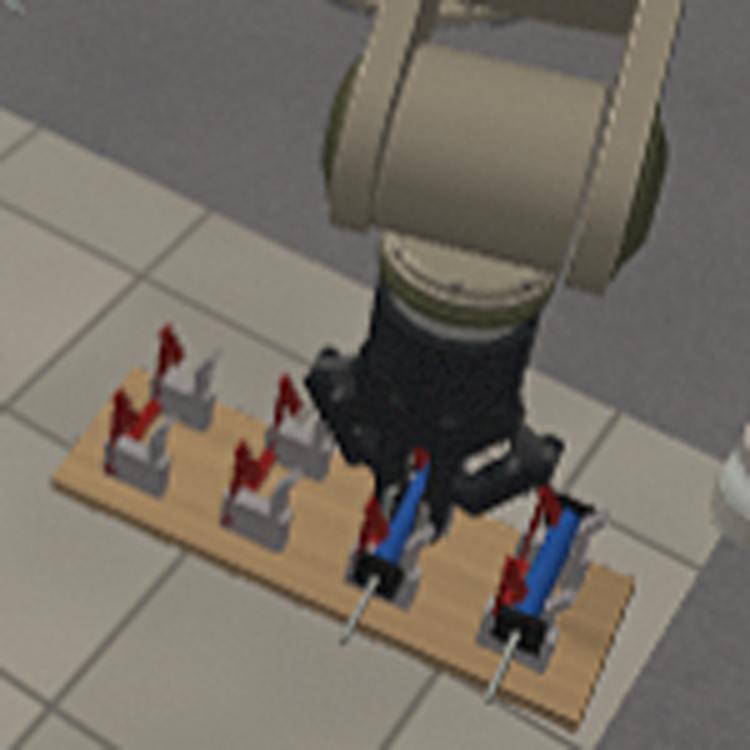

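It ends in the same state as the first (23 N, jaw closed over the handle). I release, lift and check it during the next transfer.

>>> {"name": "send_rows", "arguments": {"rows": "0.3 0 0 0 0;0.4 0 0 0 0;0.4 0 0 0 0;0.4 -2 0 0 0;0.4 -6 0 0 0;0.4 -11 0 0 0;0.4 -14.5 0 0 0;0.4 -14.5 0 0 0;0.4 -14.5 0 0 0", "grip_force": 50}}

```text
time_s: 27.15
eef_pos: [562.8, 281.1, 154.6]
ee_rot: [-0.466, 0.532, -0.466, -0.532]
force: [-0.4, 0.1, -0.7]
grip_width: 0.403
```

```bash
python3 -c "
from h import *
p=capture('scene');save(p['pixels'],'s21',(250,180,400,310),5)
s=ctrl.sense();w=capture('wrist');save(w['pixels'],'w21',None,1.5)
for k in picks(w,s,z=46): print([np.round(v,1) for v in k])
p=capture('top')
for k in picks(p,z=12): print([np.round(v,1) for v in k])
plan([428,-223.2,157],101.3)"
```

```text
[array([553.3, 353.4]), np.float64(7.7), np.float64(76.4), np.float64(12.2), np.int32(905), array([340., 180.])]
[array([568.4, 282. ]), np.float64(7.1), np.float64(75.3), np.float64(10.0), np.int32(798), array([259., 187.])]
[array([573.5, 292.6]), np.float64(5.9), np.float64(75.5), np.float64(11.8), np.int32(81), array([140., 170.])]
[array([ 517.1, -565.1]), np.float64(11.7), np.float64(107.7), np.float64(11.5), np.int32(131), array([421., 194.])]
[array([ 433.5, -322.8]), np.float64(167.9), np.float64(78.8), np.float64(11.0), np.int32(95), array([342., 219.])]
[array([ 428.1, -222.4]), np.float64(12.1), np.float64(78.0), np.float64(10.8), np.int32(93), array([309., 220.])]
TCP [562.2 281.  153. ] shift cm [ -0.3   19.9  -48.23] yaw [-0.76 35.24] j6 -1.42 jawdeg 97.5 tilt [-0.003 -0.001 -1.   ]
```

View pics/w21.png

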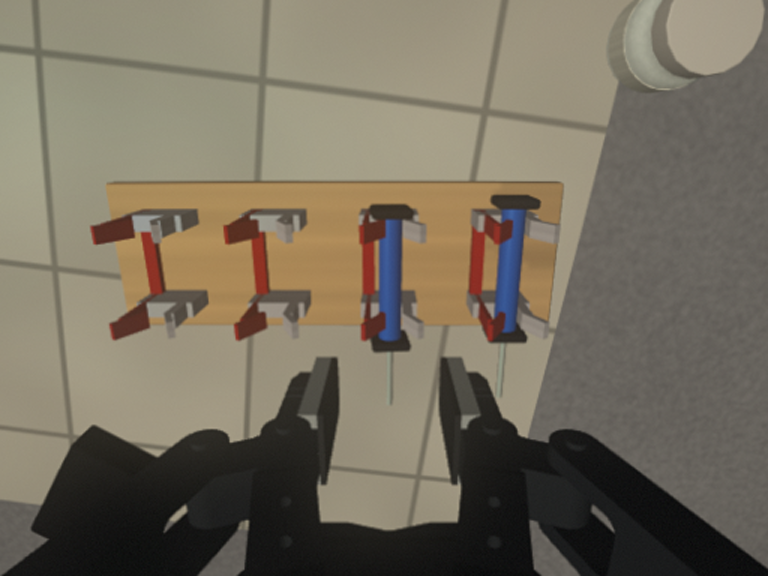

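View pics/s21.png

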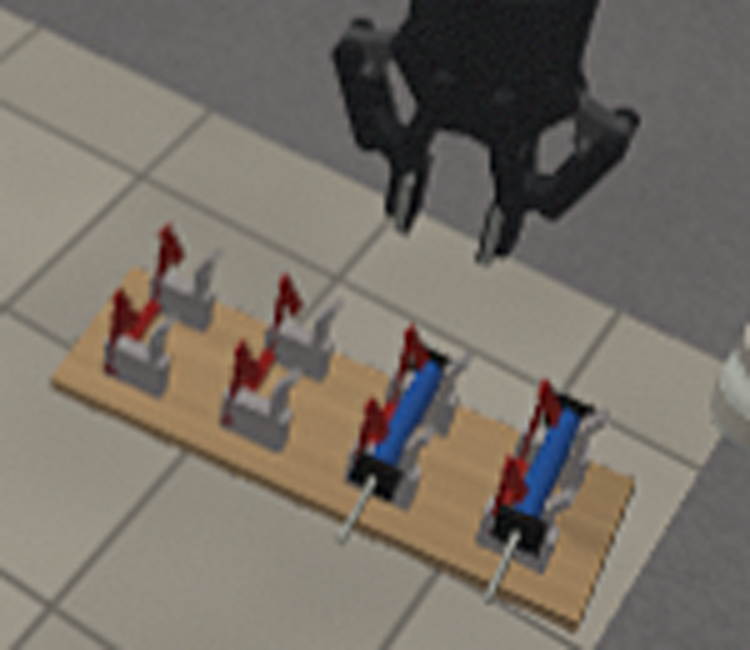

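The second pick sits about 5 mm toward +x, the limit of its play. I check that it is truly down by triangulating its ends.

```bash
cat > tri.py <<'E'
from h import *
from scipy.optimize import least_squares
def ends(p,c):
    "blue component near pixel c: end points along principal axis (pixel)"
    m=blue(p['pixels']); n,l,st,cc=cv2.connectedComponentsWithStats(m)
    i=1+np.argmin(np.linalg.norm(cc[1:]-c,axis=1)+ (st[1:,4]<25)*1e4); ys,xs=np.nonzero(l==i); X=np.c_[xs,ys].astype(float); mu=X.mean(0)
    w,v=np.linalg.eigh(np.cov((X-mu).T)); a=v[:,1]; t=(X-mu)@a
    return mu+a*t.min()*1, mu+a*t.max()*1, mu
def pixel_line_fit(w,s,p,centre):
    """fit handle line: centre xyz, yaw, pitch so that projected ends match in both views"""
    c0=proj(w,[centre],s)[0]; c1=proj(p,[centre])[0]
    e0=ends(w,c0); e1=ends(p,c1)
    def pts(x):
        d=np.array([np.cos(x[3])*np.cos(x[4]),np.sin(x[3])*np.cos(x[4]),np.sin(x[4])]); return x[:3]+38*d, x[:3]-38*d
    def res(x):
        A,B=pts(x); r=[]
        for (e,q,ss) in ((e0,w,s),(e1,p,None)):
            a,b=proj(q,[A,B],ss)
            if np.linalg.norm(a-e[0])+np.linalg.norm(b-e[1])>np.linalg.norm(a-e[1])+np.linalg.norm(b-e[0]): e=(e[1],e[0],e[2])
            r+=list(a-e[0])+list(b-e[1])
        return np.array(r)
    o=least_squares(res,[*centre,np.radians(7.5),0]); return o.x[:3].round(1),np.degrees(o.x[3:]).round(1),np.abs(o.fun).max().round(1)
E
python3 - <<'E'
from tri import *
s=ctrl.sense();w=capture('wrist');p=capture('scene');t=capture('top')
for c in ([553,352.5,46],[566,281.5,46]):
    print(pixel_line_fit(w,s,p,c))
print(nets.spot_point(w,'pick0')); 
print(nets.spot_point(p,'pick0'))
save(w['pixels'],'w22',(200,110,380,250),4)
E
```

```text
(array([551. , 351.5,  53.7]), array([ 8.2, -2.1]), np.float64(1.7))
(array([566.3, 281.8,  54. ]), array([ 7.5, -3. ]), np.float64(1.1))
[{'location': [563.8, 278.6, 44.0], 'confidence': 0.95}, {'location': [547.8, 351.5, 44.8], 'confidence': 0.91}]
[{'location': [549.2, 351.9, 47.9], 'confidence': 0.76}, {'location': [426.4, -226.5, 10.7], 'confidence': 0.68}, {'location': [665.3, -371.4, 9.0], 'confidence': 0.59}, {'location': [568.2, 281.9, 46.7], 'confidence': 0.58}, {'location': [238.3, -433.5, 9.1], 'confidence': 0.48}, {'location': [429.8, -325.8, 12.6], 'confidence': 0.47}]
```

View pics/w22.png

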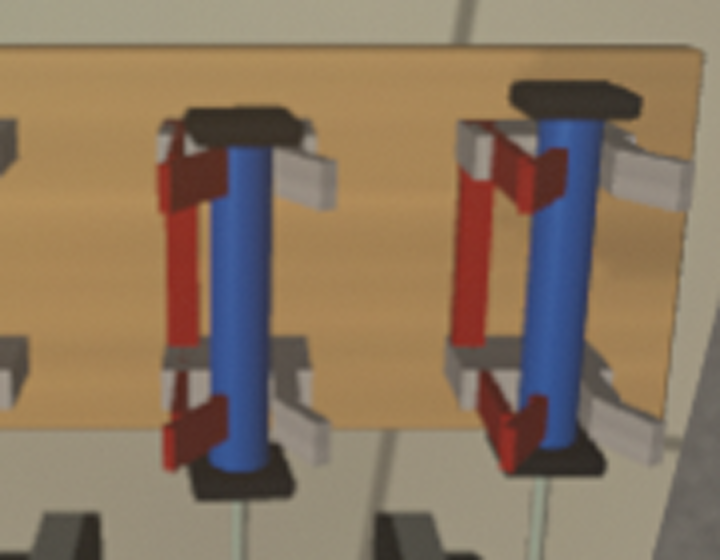

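Both have the same height and tilt, the nets put them at z 44–48, and the jaws are over the handles, so both are home. Next is the pick at (428,-223).

>>> {"name": "send_rows", "arguments": {"rows": "0.5 0 9 -22 -0.3;0.5 0 19.9 -48.2 -0.8;0.5 0 19.9 -48.2 -0.8;0.5 0 19.9 -48.2 -0.8;0.5 0 19.9 -48.2 -0.8;0.5 0 19.9 -48.2 -0.8;0.5 0 19.9 -48.2 -0.8;0.5 0 19.9 -48.2 -0.8;0.5 0 19.9 -48.2 -0.8;0.5 0 19.9 -48.2 -0.8;0.5 0 19.9 -48.2 -0.8;0.5 0 19.9 -48.2 -0.8"}}

```text
time_s: 28.75
eef_pos: [427.9, -225.0, 154.8]
ee_rot: [-0.448, 0.547, -0.448, -0.547]
force: [0.2, 0.1, -0.4]
grip_width: 0.501
```

>>> {"name": "send_rows", "arguments": {"rows": "0.5 0 0 0 0;0.5 0 0 0 0;0.5 0 0 0 0"}}

```text
time_s: 29.05
eef_pos: [429.1, -221.6, 155.0]
ee_rot: [-0.447, 0.548, -0.447, -0.548]
force: [-0.2, 0.1, -0.3]
grip_width: 0.503
```

```bash
python3 -c "
from h import *
s=ctrl.sense();w=capture('wrist');save(w['pixels'],'w23',None,1.5);print(s['eef_pos'])
for k in picks(w,s): print([np.round(v,1) for v in k])
p=capture('scene')
for k in picks(p): print([np.round(v,1) for v in k])
plan([428,-223.2,-22],101.3)"
```

```text
[ 429.07963906 -221.55996968  155.0411451 ]
[array([ 435. , -324.5]), np.float64(167.4), np.float64(76.6), np.float64(10.1), np.int32(753), array([158., 155.])]
[array([ 429.5, -222.8]), np.float64(11.0), np.float64(76.3), np.float64(10.7), np.int32(781), array([258., 169.])]
[array([-600.3, -354.4]), np.float64(8.8), np.float64(613.8), np.float64(123.8), np.int32(547), array([332.,  72.])]
[array([-484.9,  372.2]), np.float64(2.6), np.float64(369.0), np.float64(176.7), np.int32(1782), array([466., 127.])]
[array([ 495.1, -573.7]), np.float64(11.9), np.float64(89.8), np.float64(16.2), np.int32(50), array([142., 150.])]
[array([ 426.9, -321. ]), np.float64(169.5), np.float64(81.4), np.float64(17.9), np.int32(57), array([201., 165.])]
[array([ 417.4, -224.4]), np.float64(11.8), np.float64(74.6), np.float64(14.1), np.int32(46), array([223., 174.])]
[array([530.5, 272.7]), np.float64(7.5), np.float64(79.1), np.float64(12.3), np.int32(96), array([331., 262.])]
[array([514.2, 347.3]), np.float64(7.8), np.float64(77.7), np.float64(11.8), np.int32(101), array([359., 272.])]
TCP [ 429.  -221.8  155. ] shift cm [17.7   0.13 -0.11] yaw [  0.06 -35.94] j6 -2.49 jawdeg 101.6 tilt [ 0. -0. -1.]
```

View pics/w23.png

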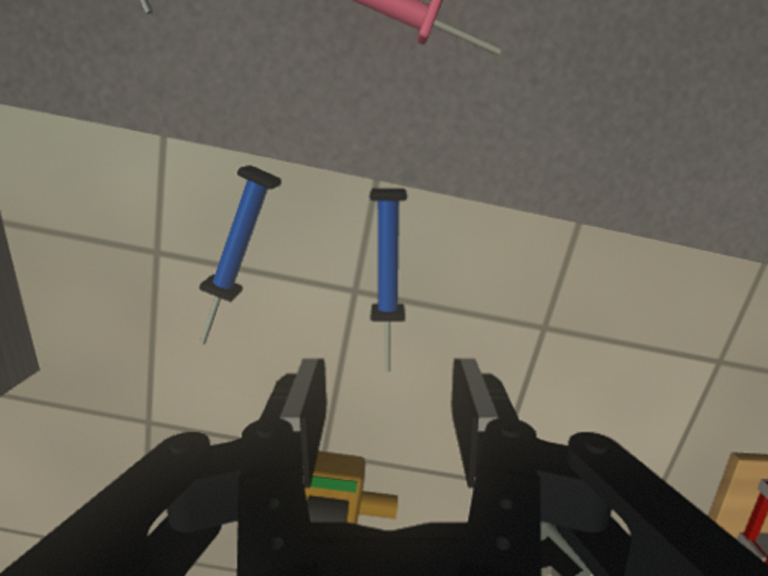

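>>> {"name": "send_rows", "arguments": {"rows": "0.5 5 0 -0.1 0;0.5 10 0 -0.1 0;0.5 14 0 -0.1 0;0.5 16.2 0 -0.1 0;0.5 17.3 0 -0.1 0;0.5 17.7 0 -0.1 0;0.5 17.7 0 -0.1 0;0.05 17.7 0 -0.1 0;0.05 17.7 0 -0.1 0;0.05 17.7 0 -0.1 0;0.05 17.7 0 -0.1 0;0.05 17.7 0 -0.1 0", "grip_force": 60}}

```text
time_s: 30.35
eef_pos: [429.5, -224.0, -20.9]
ee_rot: [-0.447, 0.548, -0.447, -0.547]
force: [-0.4, 1.8, 6.2]
grip_width: 0.133
```

>>> {"name": "send_rows", "arguments": {"rows": "0.05 -1 0 0 0;0.05 -4 0 0 0;0.05 -8 0 0 0;0.05 -13 0 0 0;0.05 -16 0 0 0;0.05 -16 0 0 0;0.05 -16 0 0 0"}}

```text
time_s: 31.05
eef_pos: [428.8, -223.5, 138.6]
ee_rot: [-0.447, 0.548, -0.447, -0.547]
force: [-1.0, 0.2, -1.6]
grip_width: 0.137
```

```bash
python3 -c "
from h import *
s=ctrl.sense();w=capture('wrist');save(w['pixels'],'w24',None,1.5);print(s['eef_pos'])
p=capture('scene');
for k in picks(p): print([np.round(v,1) for v in k])
plan([571,209.8,137],97.5)"
```

```text
[ 428.84694495 -223.50423103  138.55942461]
[array([-599.6, -356.6]), np.float64(9.8), np.float64(614.7), np.float64(115.9), np.int32(517), array([331.,  72.])]
[array([-484.9,  372.2]), np.float64(2.8), np.float64(369.5), np.float64(177.0), np.int32(1790), array([466., 127.])]
[array([ 495.1, -573.9]), np.float64(12.5), np.float64(89.7), np.float64(16.4), np.int32(51), array([142., 150.])]
[array([ 427. , -320.8]), np.float64(168.5), np.float64(81.1), np.float64(17.4), np.int32(56), array([201., 165.])]
[array([530.4, 272.9]), np.float64(7.3), np.float64(79.1), np.float64(12.1), np.int32(93), array([331., 262.])]
[array([513.2, 347.1]), np.float64(7.8), np.float64(79.7), np.float64(12.1), np.int32(103), array([359., 272.])]
TCP [ 428.4 -223.1  137.1] shift cm [  0.05 -22.62  39.57] yaw [  0.8 -35.2] j6 -2.5 jawdeg 101.5 tilt [-0.002  0.001 -1.   ]
```

View pics/w24.png

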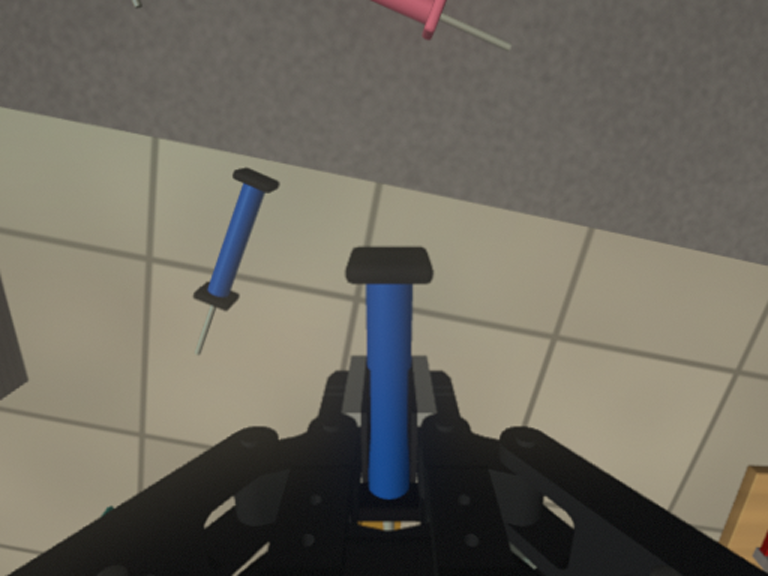

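>>> {"name": "send_rows", "arguments": {"rows": "0.05 0 -11 18 0.4;0.05 0 -22.5 39.6 0.8;0.05 0 -22.5 39.6 0.8;0.05 0 -22.5 39.6 0.8;0.05 0 -22.5 39.6 0.8;0.05 0 -22.5 39.6 0.8;0.05 0 -22.5 39.6 0.8;0.05 0 -22.5 39.6 0.8;0.05 0 -22.5 39.6 0.8;0.05 0 -22.5 39.6 0.8;0.05 0 -22.5 39.6 0.8;0.05 0 -22.5 39.6 0.8", "grip_force": 90}}

```text
time_s: 32.35
eef_pos: [569.8, 208.3, 137.1]
ee_rot: [0.466, -0.531, 0.467, 0.532]
force: [-0.2, -0.1, -0.4]
grip_width: 0.12
```

>>> {"name": "send_rows", "arguments": {"rows": "0.05 2.5 0 0 0;0.05 5 0 0 0;0.05 5.5 0 0 0;0.05 5.5 0 0 0;0.05 5.5 0 0 0"}}

```text
time_s: 32.85
eef_pos: [571.0, 208.9, 84.3]
ee_rot: [-0.467, 0.532, -0.466, -0.531]
force: [0.0, -0.2, 0.2]
grip_width: 0.124
```

```bash
python3 -c "
from h import *
s=ctrl.sense();w=capture('wrist');save(w['pixels'],'w25',None,1.5)
p=capture('scene');save(p['pixels'],'s25',(250,160,400,310),5)
plan([570,209.8,13],97.5)"
```

```text
TCP [570.9 209.2  84.3] shift cm [7.13 0.1  0.07] yaw [  0. -36.] j6 -1.54 jawdeg 97.5 tilt [ 0.002  0.    -1.   ]
```

View pics/w25.png

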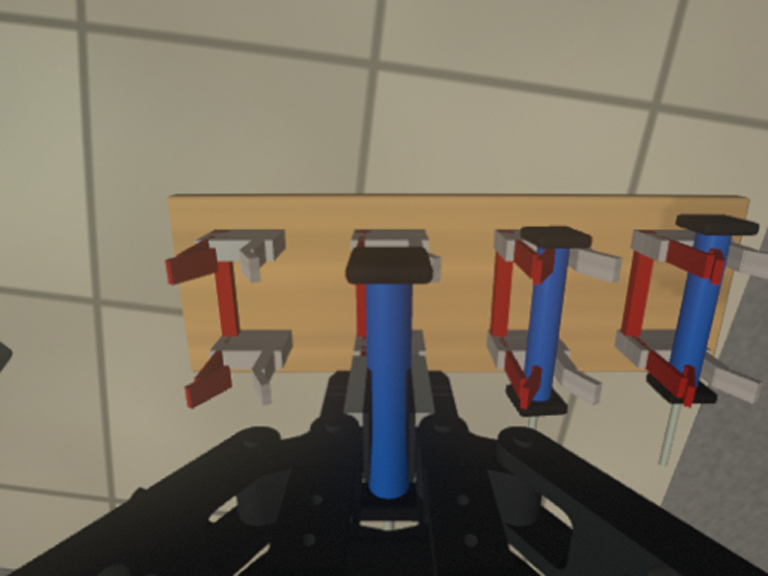

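View pics/s25.png

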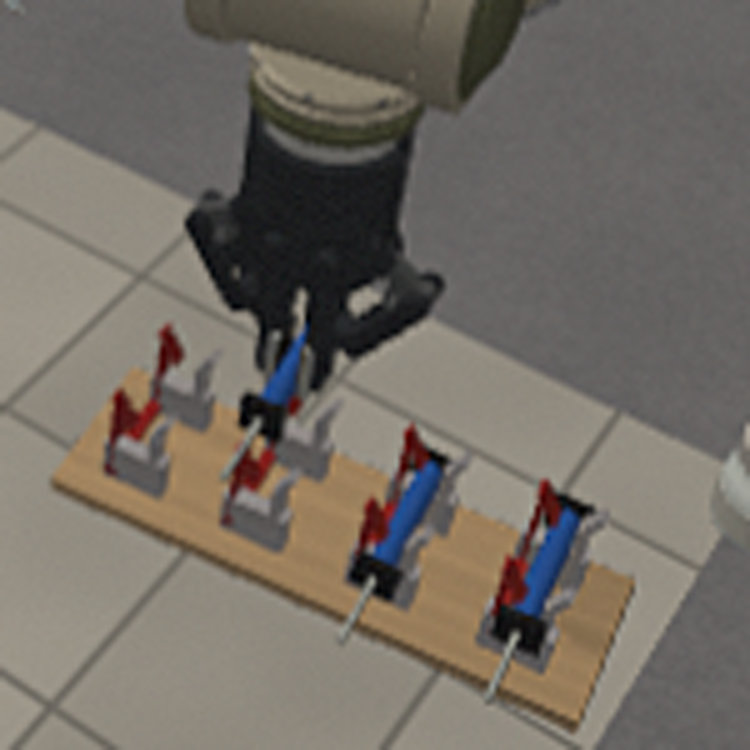

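>>> {"name": "send_rows", "arguments": {"rows": "0.05 1.5 0.2 0.05 0;0.05 3 0.2 0.05 0;0.05 4.2 0.2 0.05 0;0.05 4.7 0.2 0.05 0;0.05 5.2 0.2 0.05 0;0.05 5.7 0.2 0.05 0;0.05 6.2 0.2 0.05 0;0.05 6.7 0.2 0.05 0;0.05 7.0 0.2 0.05 0;0.05 7.2 0.2 0.05 0;0.05 7.2 0.2 0.05 0"}}

```text
time_s: 34.05
eef_pos: [568.3, 209.6, 13.0]
ee_rot: [-0.466, 0.532, -0.466, -0.532]
force: [-9.2, 0.5, 18.2]
grip_width: 0.122
```

```bash
python3 -c "
from h import *
s=ctrl.sense();w=capture('wrist');save(w['pixels'],'w26',None,1.5);print(s['force'],s['grip_width'])
plan([570,209.8,13],97.5)"
```

```text
[-9.15064707  0.47618875 18.18741332] 0.12170470963332208
TCP [568.3 209.6  13. ] shift cm [-0.   -0.17 -0.  ] yaw [ 1.000e-02 -3.599e+01] j6 -1.54 jawdeg 97.5 tilt [ 0. -0. -1.]
```

View pics/w26.png

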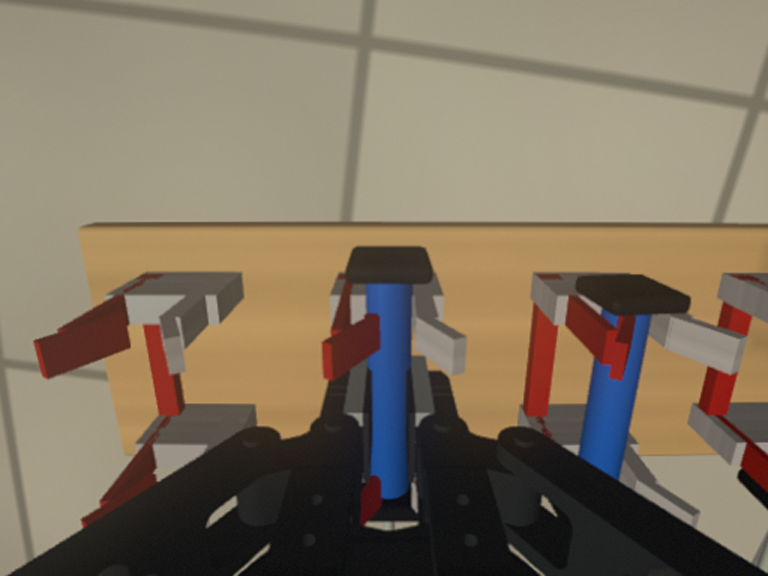

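>>> {"name": "send_rows", "arguments": {"rows": "0.05 0.15 0 0 0;0.05 0.15 0 0 0;0.3 0 0 0 0;0.4 0 0 0 0;0.4 0 0 0 0;0.4 -2 0 0 0;0.4 -6 0 0 0;0.4 -11 0 0 0;0.4 -14.5 0 0 0;0.4 -14.5 0 0 0;0.4 -14.5 0 0 0"}}

```text
time_s: 35.2
eef_pos: [568.1, 209.5, 155.7]
ee_rot: [-0.466, 0.532, -0.466, -0.532]
force: [-0.2, -0.3, -0.6]
grip_width: 0.395
```

```bash
python3 - <<'E'
from tri import *
p=capture('scene');save(p['pixels'],'s27',(250,180,400,310),5)
s=ctrl.sense();w=capture('wrist');save(w['pixels'],'w27',None,1.5)
for c in ([553,352.5,46],[566,281.5,46],[570,209.5,46]):
    try: print(pixel_line_fit(w,s,p,c))
    except Exception as e: print(e)
t=capture('top')
for k in picks(t,z=12): print([np.round(v,1) for v in k])
plan([434,-323.7,157],77.8)
E
```

```text
(array([551.1, 350.7,  51.6]), array([ 8.1, -1.3]), np.float64(2.1))
(array([566.6, 281.3,  52.1]), array([ 7.3, -0.4]), np.float64(1.5))
(array([566.9, 209.2,  54.2]), array([ 7.7, -4.3]), np.float64(1.4))
[array([570.5, 215.6]), np.float64(5.6), np.float64(66.0), np.float64(8.6), np.int32(55), array([165., 170.])]
[array([ 517.2, -565.2]), np.float64(11.7), np.float64(107.7), np.float64(11.5), np.int32(127), array([421., 194.])]
[array([ 419.8, -286.7]), np.float64(168.9), np.float64(79.9), np.float64(10.9), np.int32(97), array([330., 224.])]
TCP [567.5 209.4 154.1] shift cm [ -0.21  20.21 -51.11] yaw [  3.94 -32.06] j6 -1.54 jawdeg 97.5 tilt [-0.003 -0.001 -1.   ]
```

View pics/w27.png

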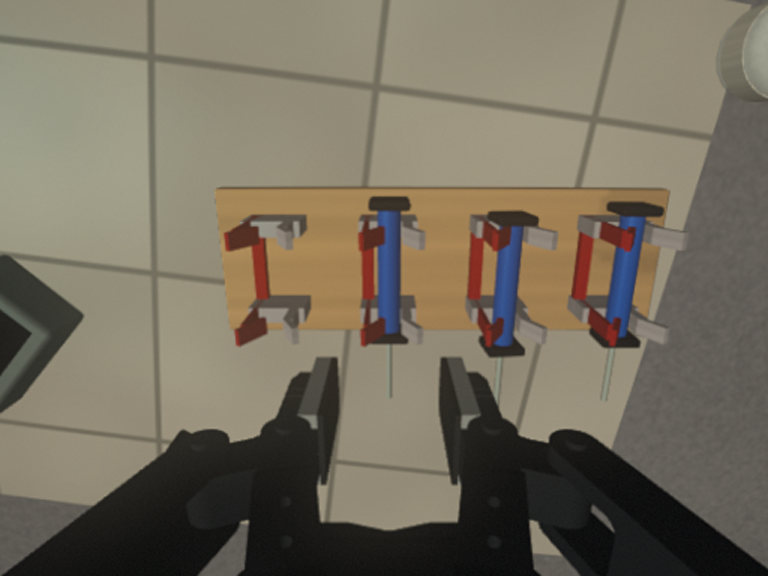

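View pics/s27.png

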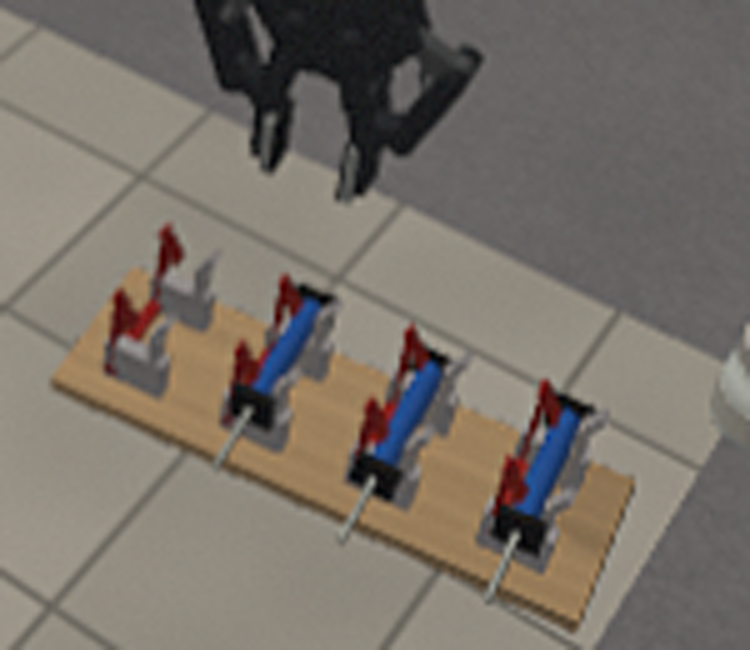

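The third pick is in. The last pick has been knocked and now lies at (420,-287), 169°, so I go there.

```bash
python3 -c "
from h import *
plan([420.5,-287.5,155],78.8)"
```

```text
TCP [567.5 209.4 154.1] shift cm [-1.000e-02  2.108e+01 -4.734e+01] yaw [  3.74 -32.26] j6 -1.54 jawdeg 97.5 tilt [-0.003 -0.001 -1.   ]
```

>>> {"name": "send_rows", "arguments": {"rows": "0.5 0 9 -22 1.5;0.5 0 21.1 -47.3 3.7;0.5 0 21.1 -47.3 3.7;0.5 0 21.1 -47.3 3.7;0.5 0 21.1 -47.3 3.7;0.5 0 21.1 -47.3 3.7;0.5 0 21.1 -47.3 3.7;0.5 0 21.1 -47.3 3.7;0.5 0 21.1 -47.3 3.7;0.5 0 21.1 -47.3 3.7;0.5 0 21.1 -47.3 3.7;0.5 0 21.1 -47.3 3.7"}}

```text
time_s: 36.55
eef_pos: [419.8, -288.8, 154.7]
ee_rot: [0.546, -0.448, 0.546, 0.45]
force: [0.1, 0.2, 0.2]
grip_width: 0.499
```

>>> {"name": "send_rows", "arguments": {"rows": "0.5 0 0 0 0;0.5 0 0 0 0;0.5 0 0 0 0"}}

```text
time_s: 36.85
eef_pos: [421.4, -285.8, 155.9]
ee_rot: [0.545, -0.45, 0.545, 0.45]
force: [1.1, 0.1, 0.7]
grip_width: 0.499
```

```bash
python3 -c "
from h import *
s=ctrl.sense();w=capture('wrist');save(w['pixels'],'w28',None,1.5);print(s['eef_pos'])
for k in picks(w,s): print([np.round(v,1) for v in k])
plan([420.5,-287.5,-22],78.8)"
```

```text
[ 421.36284239 -285.84239676  155.87388652]
[array([ 421.3, -287.5]), np.float64(168.1), np.float64(76.5), np.float64(11.1), np.int32(798), array([257., 169.])]
[array([ 520.1, -569.6]), np.float64(11.9), np.float64(110.9), np.float64(18.2), np.int32(1134), array([ 38., 293.])]
TCP [ 421.3 -286.   155.9] shift cm [17.79  0.05 -0.16] yaw [  0.06 -35.94] j6 -2.21 jawdeg 79.1 tilt [-0.  0. -1.]
```

View pics/w28.png

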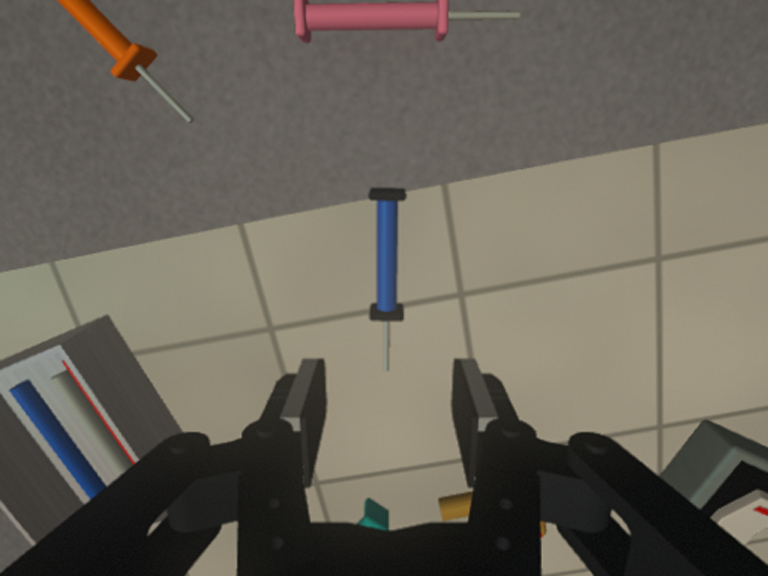

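>>> {"name": "send_rows", "arguments": {"rows": "0.5 5 0 -0.1 0.1;0.5 10 0 -0.15 0.1;0.5 14 0 -0.15 0.1;0.5 16.3 0 -0.15 0.1;0.5 17.4 0 -0.15 0.1;0.5 17.8 0 -0.15 0.1;0.5 17.8 0 -0.15 0.1;0.05 17.8 0 -0.15 0.1;0.05 17.8 0 -0.15 0.1;0.05 17.8 0 -0.15 0.1;0.05 17.8 0 -0.15 0.1;0.05 17.8 0 -0.15 0.1", "grip_force": 60}}

```text
time_s: 38.1
eef_pos: [421.2, -288.9, -20.8]
ee_rot: [0.548, -0.448, 0.547, 0.447]
force: [-1.4, 1.3, 6.5]
grip_width: 0.137
```

>>> {"name": "send_rows", "arguments": {"rows": "0.05 -1 0 0 0;0.05 -4 0 0 0;0.05 -8 0 0 0;0.05 -13 0 0 0;0.05 -16 0 0 0;0.05 -16 0 0 0;0.05 -16 0 0 0"}}

```text
time_s: 38.8
eef_pos: [420.6, -288.3, 138.6]
ee_rot: [0.548, -0.448, 0.547, 0.447]
force: [-0.3, 0.5, -1.0]
grip_width: 0.134
```

```bash
python3 -c "
from h import *
s=ctrl.sense();w=capture('wrist');save(w['pixels'],'w29',None,1.5);print(s['eef_pos'])
plan([578.5,138.3,137],97.5)"
```

```text
[ 420.61185227 -288.3229869   138.55394606]
TCP [ 420.3 -288.   137.6] shift cm [ 0.08 -7.02 44.92] yaw [-3.8 32.2] j6 -2.2 jawdeg 78.5 tilt [-0.001  0.001 -1.   ]
```

View pics/w29.png

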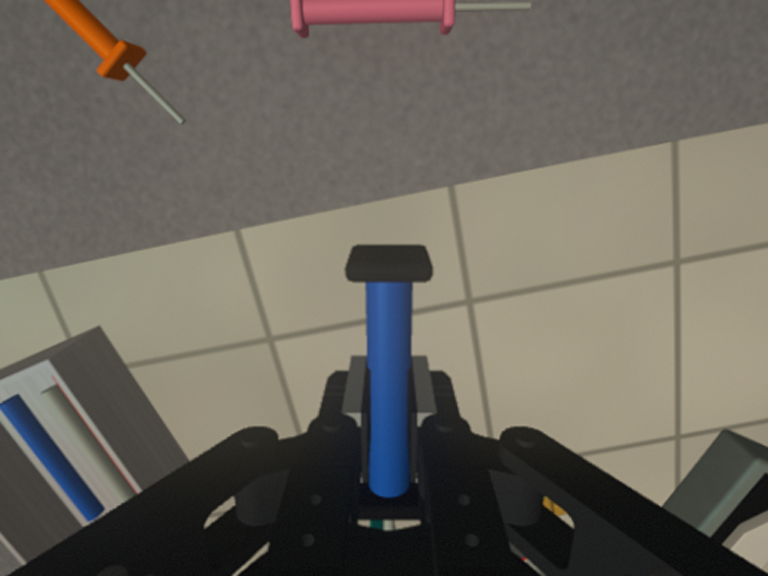

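>>> {"name": "send_rows", "arguments": {"rows": "0.05 0 -3.5 20 -1.9;0.05 0 -6.95 44.9 -3.8;0.05 0 -6.95 44.9 -3.8;0.05 0 -6.95 44.9 -3.8;0.05 0 -6.95 44.9 -3.8;0.05 0 -6.95 44.9 -3.8;0.05 0 -6.95 44.9 -3.8;0.05 0 -6.95 44.9 -3.8;0.05 0 -6.95 44.9 -3.8;0.05 0 -6.95 44.9 -3.8;0.05 0 -6.95 44.9 -3.8;0.05 0 -6.95 44.9 -3.8", "grip_force": 90}}

```text
time_s: 40.05
eef_pos: [577.5, 136.8, 137.0]
ee_rot: [0.466, -0.531, 0.467, 0.532]
force: [-0.1, -0.6, -0.2]
grip_width: 0.123
```

>>> {"name": "send_rows", "arguments": {"rows": "0.05 2.5 0 0 0;0.05 5 0 0 0;0.05 5.5 0 0 0;0.05 5.5 0 0 0;0.05 5.5 0 0 0"}}

```text
time_s: 40.55
eef_pos: [578.7, 137.2, 84.3]
ee_rot: [-0.467, 0.532, -0.466, -0.531]
force: [-0.6, 0.2, -0.8]
grip_width: 0.12
```

```bash
python3 -c "
from h import *
s=ctrl.sense();w=capture('wrist');save(w['pixels'],'w30',None,1.5)
plan([577.7,138.2,13],97.5)"
```

```text
TCP [578.8 137.4  84.4] shift cm [7.14 0.11 0.1 ] yaw [-0. 36.] j6 -1.67 jawdeg 97.5 tilt [ 0.002  0.    -1.   ]
```

View pics/w30.png

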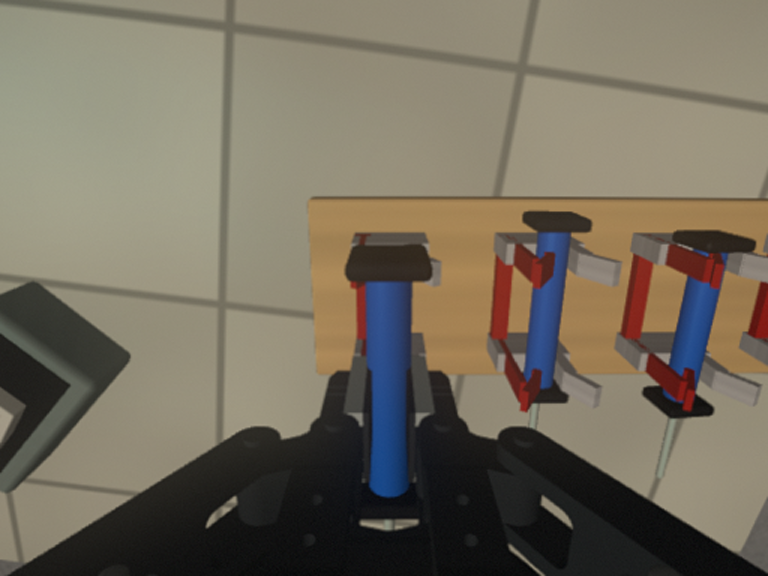

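>>> {"name": "send_rows", "arguments": {"rows": "0.05 1.5 0.15 0.08 0;0.05 3 0.15 0.08 0;0.05 4.2 0.15 0.08 0;0.05 4.7 0.15 0.08 0;0.05 5.2 0.15 0.08 0;0.05 5.7 0.15 0.08 0;0.05 6.2 0.15 0.08 0;0.05 6.7 0.15 0.08 0;0.05 7.0 0.15 0.08 0;0.05 7.25 0.15 0.08 0;0.05 7.25 0.15 0.08 0;0.05 7.25 0.15 0.08 0"}}

```text
time_s: 41.8
eef_pos: [573.9, 138.3, 14.2]
ee_rot: [0.464, -0.531, 0.468, 0.533]
force: [-30.0, -4.4, 40.3]
grip_width: 0.121
```

```bash
python3 -c "
from h import *
s=ctrl.sense();w=capture('wrist');save(w['pixels'],'w31',None,1.5);print(s['force'],s['grip_width'])
plan([577.7,138.2,13],97.5)"
```

```text
[-29.9592388   -4.35508672  40.2678554 ] 0.12122305345173318
TCP [573.9 138.3  14.2] shift cm [ 0.12 -0.37 -0.06] yaw [ 2.000e-02 -3.598e+01] j6 -1.66 jawdeg 97.6 tilt [-0.006 -0.001 -1.   ]
```

View pics/w31.png

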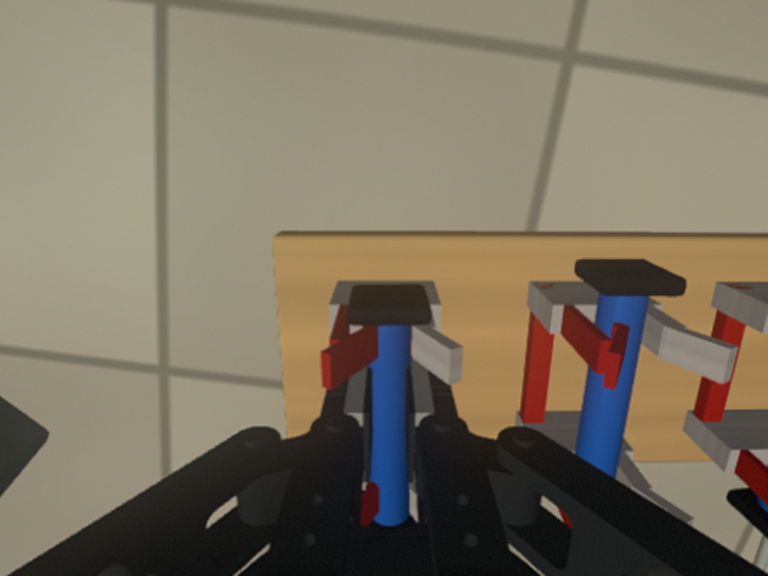

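The force is higher (40 N up, -30 N in x) and the handle has shifted along the grip, so I look before releasing.

```bash
python3 -c "
from h import *
p=capture('scene');save(p['pixels'],'s31',(255,200,345,290),8)
p=capture('top');save(p['pixels'],'t31',(95,130,225,220),6)
s=ctrl.sense();print(s['eef_pos'],s['force'],s['wrist_torque'],s['tau'].round(1))
"
```

```text
[573.91916243 138.33485493  14.17792594] [-29.1594417   -3.72290558  39.32175096] [-0.73342176  4.54464126  0.03199514] [ -2.  -33.5 -24.    0.7  -7.1   0. ]
```

View pics/s31.png

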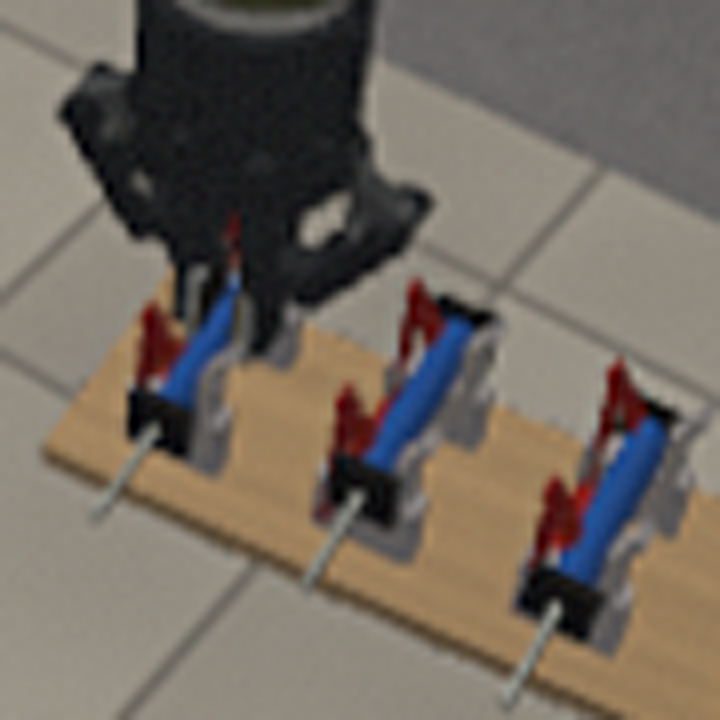

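View pics/t31.png

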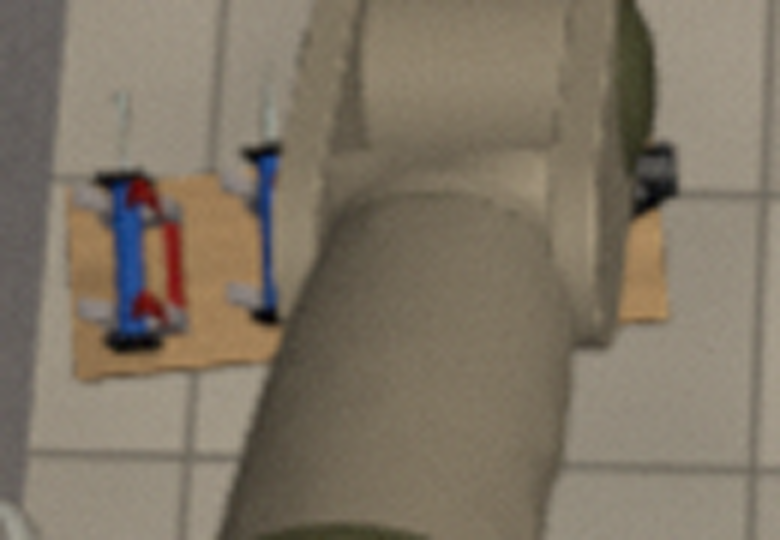

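>>> {"name": "send_rows", "arguments": {"rows": "0.05 -0.1 0.2 0 0;0.05 -0.15 0.35 0 0;0.05 -0.15 0.35 0 0"}}

```text
time_s: 42.25
eef_pos: [573.9, 138.3, 14.4]
ee_rot: [-0.467, 0.532, -0.465, -0.531]
force: [-5.9, 1.2, 13.0]
grip_width: 0.124
```

>>> {"name": "send_rows", "arguments": {"rows": "0.3 0 0 0 0;0.4 0 0 0 0;0.4 0 0 0 0"}}

```text
time_s: 42.55
eef_pos: [573.2, 137.9, 12.1]
ee_rot: [-0.466, 0.532, -0.466, -0.532]
force: [-0.3, -0.7, 0.8]
grip_width: 0.403
```

>>> {"name": "send_rows", "arguments": {"rows": "0.4 -2 0 0 0;0.4 -6 0 0 0;0.4 -11 0 0 0;0.4 -14.5 0 0 0;0.4 -14.5 0 0 0;0.4 -14.5 0 0 0"}}

```text
time_s: 43.15
eef_pos: [573.1, 137.9, 157.0]
ee_rot: [-0.466, 0.532, -0.466, -0.532]
force: [-0.0, -0.6, -1.3]
grip_width: 0.4
```

```bash
python3 - <<'E'
from tri import *
p=capture('scene');save(p['pixels'],'s32',(255,200,375,290),6)
s=ctrl.sense();w=capture('wrist');save(w['pixels'],'w32',None,1.5)
for c in ([577,138.5,46],[568,209.5,46],[566,281.5,46],[552,352,46]):
    try: print(pixel_line_fit(w,s,p,c))
    except Exception as e: print(e)
print([np.round(d['location']).tolist() for d in nets.spot_point(w,'pick0')],[np.round(d['location']).tolist() for d in nets.spot_point(w,'clip0')])
print([np.round(d['location']).tolist() for d in nets.spot_point(p,'pick0')])
E
```

```text
(array([584.8, 139.6,  53.7]), array([ 7.7, -3.9]), np.float64(1.1))
(array([567.2, 208.2,  52.7]), array([ 8.1, -2.6]), np.float64(1.6))
(array([566.5, 280.4,  50.9]), array([6.9, 0. ]), np.float64(1.9))
(array([557.1, 349.1,  51.6]), array([ 31.6, -29.2]), np.float64(8.2))
[[566.0, 209.0, 49.0], [585.0, 140.0, 49.0], [548.0, 351.0, 46.0], [566.0, 279.0, 47.0]] [[561.0, 281.0, 46.0], [549.0, 354.0, 47.0], [580.0, 135.0, 47.0], [571.0, 209.0, 48.0]]
[[551.0, 351.0, 49.0], [277.0, -269.0, 14.0], [582.0, 136.0, 46.0], [660.0, -372.0, 14.0], [571.0, 281.0, 47.0], [236.0, -433.0, 15.0], [567.0, 205.0, 46.0]]
```

View pics/w32.png

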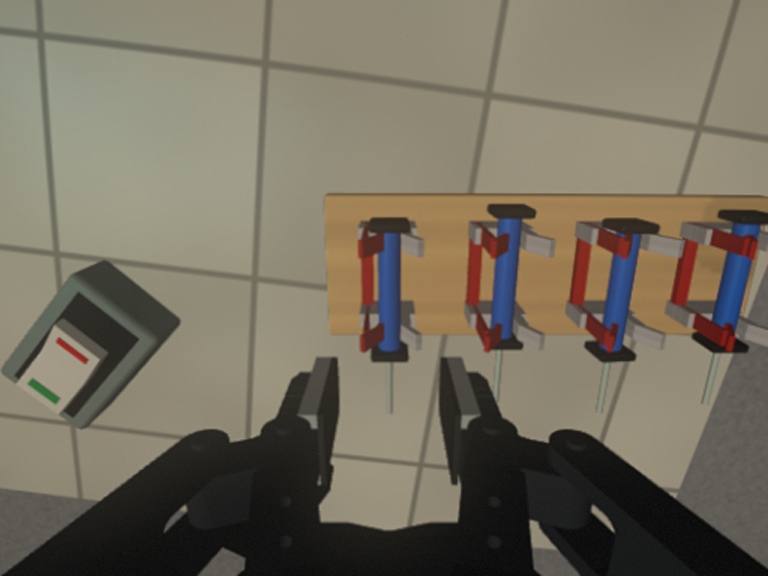

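View pics/s32.png

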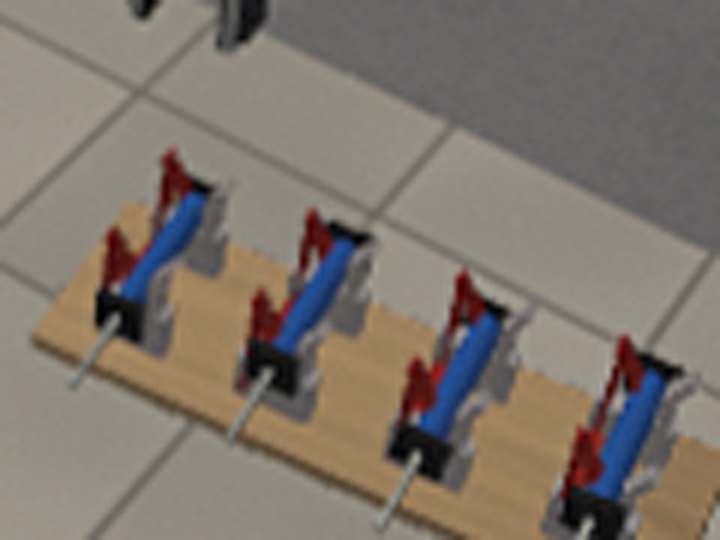

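```bash
python3 - <<'E'
from h import *
w=capture('wrist');save(w['pixels'],'w33',(215,120,395,245),4.4)
E
```

```text
(no output)
```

View pics/w33.png

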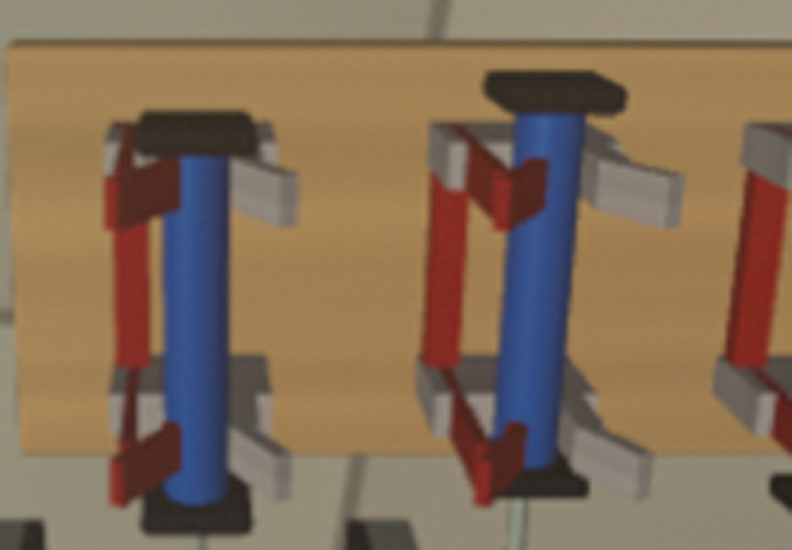

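All four picks are home: every jaw is hooked over its handle at both ends and every collar is outside the forks. Now the rocker.

```bash
python3 - <<'E'
from h import *
t=capture('top'); print([(np.round(d['location']).tolist(),round(d['confidence'],2)) for d in nets.spot_point(t,'off_pad')])
print([(np.round(d['location']).tolist(),round(d['confidence'],2)) for d in nets.spot_point(t,'switch_pivot')])
def mk(p,box,z=58):
    h=cv2.cvtColor(p['pixels'],cv2.COLOR_RGB2HSV);x0,y0,x1,y1=box
    for n,m in (('red',cv2.inRange(h,(0,90,60),(8,255,255))|cv2.inRange(h,(172,90,60),(180,255,255))),('green',cv2.inRange(h,(45,70,40),(85,255,255)))):
        ys,xs=np.nonzero(m[y0:y1,x0:x1]); 
        if len(xs): print(n,len(xs),xs.mean()+x0,ys.mean()+y0,unproj(p,[[xs.mean()+x0,ys.mean()+y0]],z))
mk(t,(238,122,280,165))
p=capture('scene'); mk(p,(188,212,232,248)); save(p['pixels'],'s34',(180,200,240,250),10)
print([(np.round(d['location']).tolist(),round(d['confidence'],2)) for d in nets.spot_point(p,'off_pad')],[(np.round(d['location']).tolist(),round(d['confidence'],2)) for d in nets.spot_point(p,'switch_pivot')])
plan([648,-52,150],97.5)
E
```

```text
[([551.0, 348.0, 45.0], 0.39)]
[([662.0, -63.0, 47.0], 0.8)]
red 14 253.5 144.64285714285714 [[645.64048388 -51.0451398   58.        ]]
green 8 262.875 133.625 [[680.58603145 -78.26737645  58.        ]]
red 9 215.22222222222223 220.22222222222223 [[641.81263452 -52.23108196  58.        ]]
green 8 199.5 225.0 [[684.12236032 -74.3996297   58.        ]]
[([648.0, -56.0, 56.0], 0.7), ([582.0, 138.0, 44.0], 0.31)] [([659.0, -59.0, 42.0], 0.88)]
TCP [573.  137.9 156.9] shift cm [  0.69  -4.94 -19.81] yaw [ 1.000e-02 -3.599e+01] j6 -1.66 jawdeg 97.5 tilt [-0. -0. -1.]
```

>>> {"name": "send_rows", "arguments": {"rows": "0 0 -2 -8 0;0 0 -4.75 -19.7 0;0 0 -4.75 -19.7 0;0 0 -4.75 -19.7 0;0 0 -4.75 -19.7 0;0 0 -4.75 -19.7 0;0 0 -4.75 -19.7 0;0 4 -4.75 -19.7 0;0 6 -4.75 -19.7 0;0 6 -4.75 -19.7 0;0 6 -4.75 -19.7 0"}}

```text
time_s: 44.85
eef_pos: [646.3, -50.2, 98.1]
ee_rot: [-0.466, 0.532, -0.466, -0.532]
force: [0.1, -0.1, 0.6]
grip_width: -0.0
```

```bash
python3 - <<'E'
from h import *
p=capture('scene'); save(p['pixels'],'s35',(165,150,265,250),7)
s=ctrl.sense();w=capture('wrist');save(w['pixels'],'w35',None,1.5)
print([(np.round(d['location']).tolist(),round(d['confidence'],2)) for d in nets.spot_point(w,'off_pad')])
print(proj(w,[[646,-52,59]],s)*1.5)
h=cv2.cvtColor(w['pixels'],cv2.COLOR_RGB2HSV);m=cv2.inRange(h,(0,120,60),(8,255,255))|cv2.inRange(h,(172,120,60),(180,255,255));n,l,st,c=cv2.connectedComponentsWithStats(m)
for i in range(1,n):
    if st[i,4]>20: print(c[i]*1.5,st[i,4],unproj(w,[c[i]],60,s))
plan([646,-52,35],97.5)
E
```

```text
[([648.0, -53.0, 60.0], 0.93)]
[[385.4215103  310.09792738]]
[729.51705238 211.50365408] 821 [[579.77969796  92.19425228  60.        ]]
[ 53.99746193 277.22588832] 591 [[ 649.93325818 -205.58192107   60.        ]]
[755.66447368 277.21052632] 228 [[607.16838811 115.3399196   60.        ]]
[386.84134615 308.76201923] 208 [[644.88069126 -51.47603198  60.        ]]
TCP [646.7 -50.9  98.8] shift cm [ 6.38  0.1  -0.09] yaw [ 1.000e-02 -3.599e+01] j6 -1.96 jawdeg 97.6 tilt [ 0.003 -0.001 -1.   ]
```

View pics/w35.png

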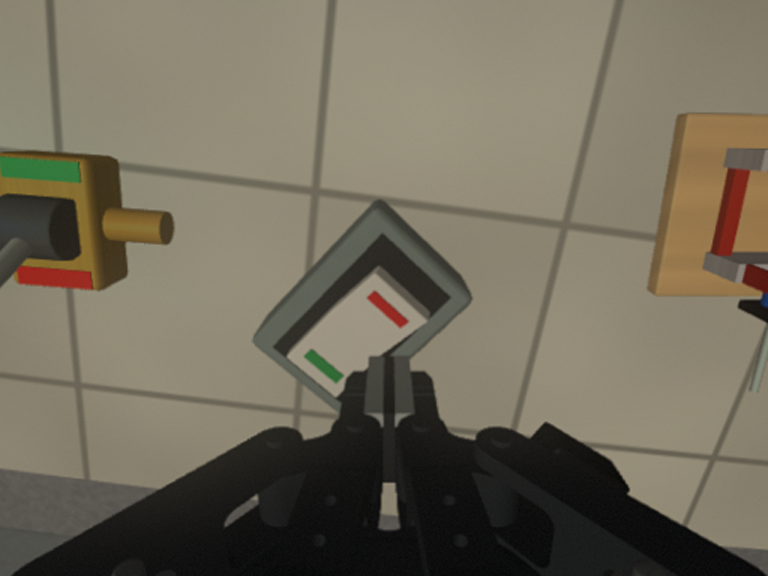

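View pics/s35.png

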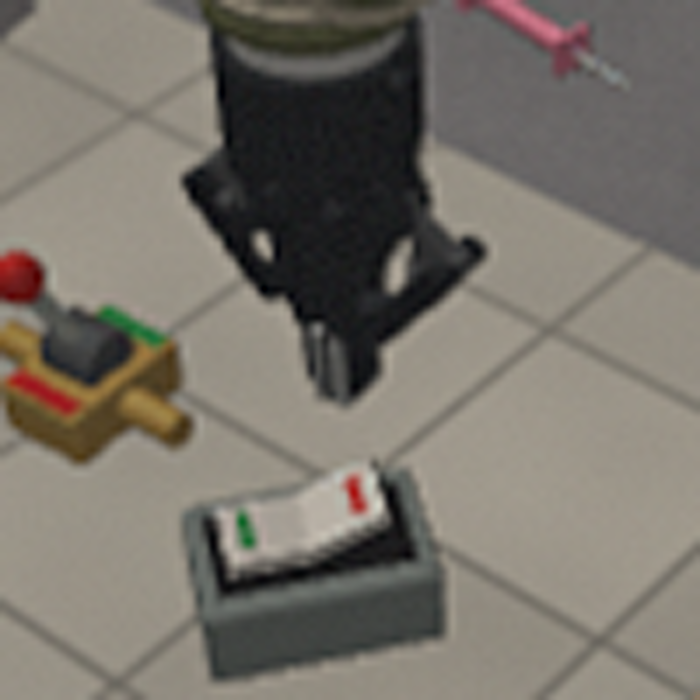

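The tips stand over the red-marked half. I descend and press in steps.

>>> {"name": "send_rows", "arguments": {"rows": "0 3 0 -0.15 0;0 5.5 0 -0.15 0;0 6.3 0 -0.15 0;0 6.8 0 -0.15 0;0 7.2 0 -0.15 0;0 7.2 0 -0.15 0"}}

```text
time_s: 45.6
eef_pos: [646.7, -52.6, 28.7]
ee_rot: [-0.466, 0.532, -0.466, -0.531]
force: [-10.0, 1.3, 18.5]
grip_width: 0.003
```

```bash
python3 - <<'E'
from h import *
p=capture('scene'); save(p['pixels'],'s36',(165,150,265,250),7)
print(ctrl.sense()['force'],ctrl.sense()['eef_pos'])
E
```

```text
[-9.81739549  2.16519453 17.78906377] [646.65640504 -52.63230053  28.71110476]
```

View pics/s36.png

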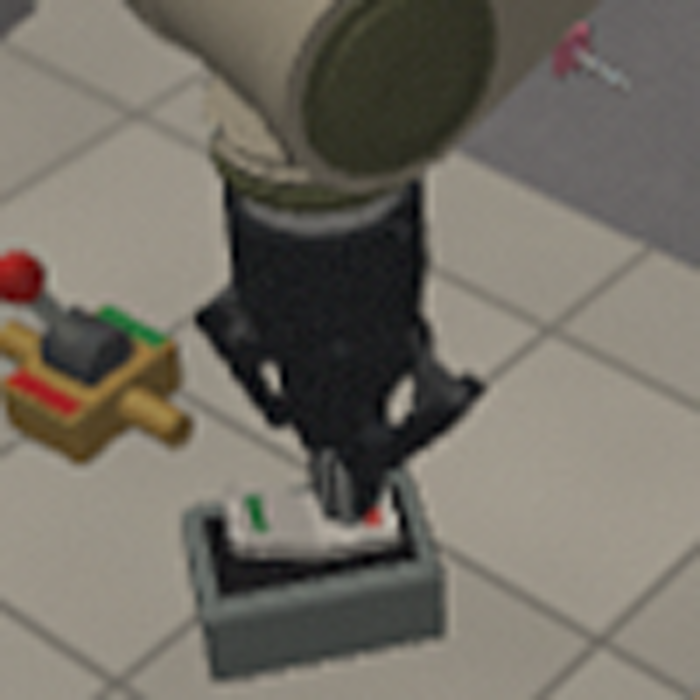

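The green end is now raised and the red end is down, bottomed at 18 N. I lift away and make the final checks.

>>> {"name": "send_rows", "arguments": {"rows": "0 -2 0 0 0;0 -6 0 0 0;0 -11 0 0 0;0 -15 5 0 0;0 -18 10 0 0;0 -18 15 0 0;0 -18 15 0 0;0 -18 15 0 0;0 -18 15 0 0;0 -18 15 0 0"}}

```text
time_s: 46.65
eef_pos: [498.2, -72.3, 205.1]
ee_rot: [-0.466, 0.532, -0.466, -0.532]
force: [0.3, 0.3, -0.1]
grip_width: 0.003
```

```bash
python3 - <<'E'
from h import *
p=capture('scene'); save(p['pixels'],'s37',(120,120,400,320),2.85)
print([(np.round(d['location']).tolist(),round(d['confidence'],2)) for d in nets.spot_point(p,'gas_knob')],[(np.round(d['location']).tolist(),round(d['confidence'],2)) for d in nets.spot_point(p,'off_pad')])
t=capture('top'); save(t['pixels'],'t37',None,1.5)
for n in ('tray','flux_jar','charcoal'): print(n,[np.round(d['location']).tolist() for d in nets.spot_point(t,n)][:1])
save(p['pixels'],'s38',(180,200,240,250),10)
print(ctrl.sense()['eef_pos'])
E
```

```text
[([551.0, 353.0, 47.0], 0.53), ([665.0, -226.0, 100.0], 0.39)] [([635.0, -227.0, -0.0], 0.59), ([642.0, -51.0, 53.0], 0.49)]
tray [[508.0, -547.0, -1.0]]
flux_jar [[405.0, 422.0, 2.0]]
charcoal [[788.0, 70.0, 0.0]]
[497.59320046 -72.21482434 204.76321212]
```

View pics/s37.png

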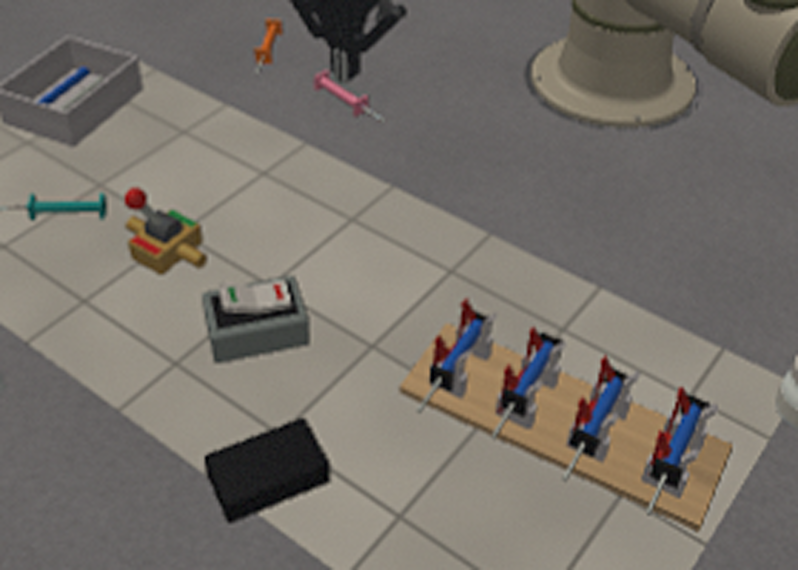

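View pics/t37.png

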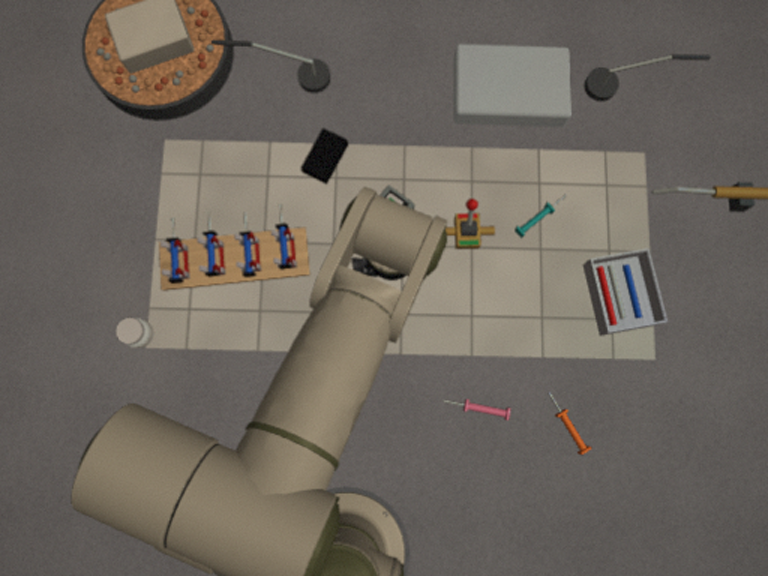

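View pics/s38.png

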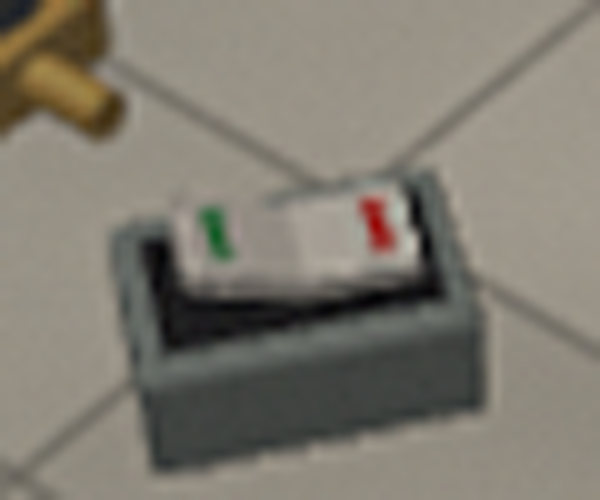

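The pictures show the gas knob on the red side, the rocker with its red half down, four picks in four clips, and the bystanders in place. I hand the job in.

```bash
python3 -c "
from rig import workorder
print(workorder.finish_job())"
```

```text
the job is handed in; nothing more can be done
None
```

The bench is closed down in the order you asked, and the job is handed in at about 47 s of the 208 s allowed. The system reports no verdict.

**Gas lever:** It is shut; my last check found the knob at x ≈ 665 mm, over the red mark. My first pushes missed, because the finger tips sit about 28 mm behind the reported TCP and passed over the ball. I corrected for that afterwards, and for the first pick too, which took two grips to hold properly.

**Picks:** All four blue picks are in clips of their own. Each press ended on a firm stop at 18–25 N, and up to 40 N (with 30 N sideways) on the last one. In the final views every jaw is hooked over its handle and the nets put the handles at z ≈ 44–49 mm. My own two-camera fit read 51–54 mm and failed for the pick in clip 3 on the last look. I put the height down to it seeing only the top of the handle, since the pictures and nets agreed. The picks in clips 0 and 2 sit about 5 mm toward +x, at the end of their play. One pick was knocked aside part-way through; I found it again and stowed it.

**Extractor:** It was switched off last; the red half is down and the green end raised.

**Bystanders:** The flux jar, charcoal block and plier tray read within about 5 mm of their first positions, and the pictures show them undisturbed. The arm was clear of everything when I handed in.

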